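Pack the sample box and tip its lid shut

TASK

Put the round jar and the square tin upright into the nests of their own shape in the storage box, setting them down gently. Then reach under the wire shelf behind the box's open lid, ease the lid towards you past upright until it goes by itself, and let it swing shut by its own weight: do not ride it or press it down, and do not force it. Leave the canister, the cup and the carton alone.

Things in the scene. Friction and masses are not known exactly. Their poses are not given: they have to be found in the camera images.
- box: Clear open-topped storage box, 190 (x) x 280 (y) x 100 mm high, walls 5 mm, fixed to the table. Origin: centre of its underside, on the table. Its x axis points away from the robot side towards the hinge, z up. A white insert fills it up to 50 mm above the table and has two nests, 130 mm apart along y.
- nest_round (a point): Centre of the floor of the round nest: diameter 61 mm, floor 22 mm above the table, 28 mm deep below the insert's top, 3 mm chamfer; 15 mm to the box's -x and 65 mm to its +y side. Dark floor. Dark floor. Dark floor. Axes as the box.
- nest_square (a point): Centre of the floor of the square nest: 51 x 51 mm with sides along the box's x and y, floor 22 mm above the table, 28 mm deep, 3 mm chamfer; 15 mm to the box's -x and 65 mm to its -y side. Dark floor. Dark floor. Dark floor. Axes as the box.
- jar_center (a point): Round jar of amber glass with a white cap, diameter 56 mm, 70 mm high, about 0.18 kg, loose, standing on the table. Point at its centre, 35 mm above its underside. Its z axis points up.
- tin_center (a point): Square blue tin with a bare metal top, 46 x 46 mm, 70 mm high, about 0.18 kg, loose, standing on the table. Point at its centre, 35 mm above its underside; x and y along its sides, z up.
- lid (a joint): Angle of the box's orange lid, rad: 0 shut, 1.571 upright, 1.95 its stop, leaning away from the robot under the shelf. Flat panel 190 mm from hinge to free edge, 280 mm wide, 8 mm thick, about 0.45 kg. The hinge is stiff: near upright the lid stays where it is put; it falls by itself only from 0.2 to 0.45 rad past upright on (its weight varies), and then takes 1 to 2 s.
- lid_hinge (a point): Middle of the hinge line, which runs along the box's y at the top of its far (+x) wall, 95 mm from the box's centre and 100 mm above the table; the lid's inner face passes through it. Axes as the box.
- lid_edge (a point): Middle of the lid's free edge, half-way through its 8 mm thickness, 190 mm from the hinge line. Axes of the lid: x from the free edge to the hinge, y along the hinge, z out of its outer face (the back face while open).
- shelf_front (a point): Middle of the lower front tube of a fixed steel wire shelf above and behind the lid: tube 12 mm thick, 500 mm long along this point's y, centre 366 mm above the table, about 100 mm beyond the hinge line. A second tube runs 45 mm above it. An upright tool does not fit between lid and tubes; one leaning 35 to 45 degrees, fingers pointing down and away from the robot, reaches over the lid's edge.
- canister: Bystander: clear jar with a green cap, diameter 72 mm, 150 mm high, loose. Origin: centre of its underside.
- cup: Bystander: open steel cup, diameter 80 mm, 85 mm high, loose. Origin: centre of its underside.
- carton: Bystander: green carton with a white band, 65 x 90 x 120 mm high, loose. Origin: centre of its underside.
- shelf: The same wire shelf. Origin on the table, 196 mm in -x from its front tubes, near the box's centre; axes nearly as the box's. Its wire deck, 366 mm up, runs from the front tubes 134 mm on in +x. Posts 18 mm thick stand 250 mm either side of the middle, 246 and 330 mm in +x from the origin.

How it is judged:
By the outcome, as a careful person would: the job done as asked, in the order asked, and still so for the second after the job is handed in, with the robot touching nothing.
It also fails if it takes over 72 s, if anything falls off the work surface, if the arm or the gripper's body presses on something with over 40 N, if the wrist force passes 120 N, or if a joint passes its speed limit or range.

ROBOT

A 6-joint arm with a two-finger parallel gripper is mounted at the origin on the work surface. World frame = base frame: x ahead of the robot, y to its left, z up, the work surface at z = 0. Lengths are in m, angles in degrees, forces in N, time in s.
With the tool pointing down it reaches from about 0.375 to 0.9 m from the base axis. Payload 3.1 kg.
Tool frame: the origin (TCP) lies at the centre of the arm's flange, where the gripper is bolted on; the fingertips stand 182 mm ahead of it and the grasp point (between the pads) lies 164 mm ahead of it; x points along the fingers, z is the direction in which the jaws open and shut, and the axes are right-handed (so a half turn about x gives the same grasp; the last joint's range is limited). The gripper opens to 87 mm and grips with 3 to 60 N. Pads are 19 mm wide; open, the fingers measure 117 mm over their backs; the gripper's body (75 mm by 190 mm) begins 51 mm behind the grasp point.
Start: joints at [62.08, 30.224, 82.088, -0, 67.689, -10.227], TCP at [0.19, 0.595, 0.405] pointing down, gripper open.
Joint ranges: [-176.69, 176.69], [-43.24, 126.21], [12.49, 139.97], [-82, 262], [0, 151.66], [-163.58, 163.58]. Speed limits (degrees/s): [159.86, 159.86, 180, 180, 180, 180].

INTERFACE

Orientations are given as a 3x3 rotation matrix whose columns are the frame's x, y, z axes.
In Python, from rig import bot gives the robot as it stands.
- The arm moves only by the shell command python3 -m crank 'ROWS' [OPENING]. ROWS is JSON, a list of rows, each an object with "offset": the shift along the tool's x, y, z in m, a list of three; "spin": the turn about the tool's x in rad. A call has 1 to 12 rows; each row shifts and turns the commanded pose from where the row before left it, along the tool's axes as they then stand; what a row does not reach is not made up. A row lasts 1/10 s, in which the tool goes at most 50 mm and 8.59 degrees, less where a joint would pass 70% of its speed; a pose out of reach is approached as far as the arm can. A call is refused whole if a number of a shift passes 0.05 or a number of a turn 0.15, either way. A call with a gripper value outside its range is refused whole. OPENING is the finger opening in m, from 0 to 0.087, set as the call begins (- or left out, the last holds). The fingers move at their own pace and stop on an object; the grip force is fixed at half the most. Time passes only in rows, so rows that do not move let the fingers close. It gives the time, the measured TCP pose, the force and the opening at its end, in the units of the state.
- bot.read_state(): the state, without advancing time (a new reading comes with each control period).
- bot.capture(name): name is "side" or "top"; returns a dict with "pixels" (420x560x3 uint8, blue, green, red), "depth" (420x560 float32, m along the optical axis (not along the pixel's ray), 0 where there is no reading), "K" (3x3 intrinsics, pixels), "world_to_cam" (4x4, takes a point from world to camera coordinates). Camera axes: x right, y up, looking along -z (the intrinsics and any distortion apply to the point x, -y, -z); pixel columns grow to the right and rows downward; lengths in m; the calibration is good to about 2 mm. A picture is of the moment at which its call begins.
- bot.hand_in(): hands the job in, once; it reports no verdict.
Trained networks look in a picture, given as the dict that the camera call returned (one of the last four; its "shot" number tells which), for a name from the list of things; names that differ only in an ending like _2 or _b are one class to them, and where a whole thing is asked for, a point or a joint stands for the part that bears it (a point fixed in the world has none). Each returns a list of dicts, best first, with "p" (0 to 1); they miss things now and then, are a little off and sometimes report something else, mostly with a low value. They report only what shows in the picture. A call takes as long as a camera call.
- bot.regions_of(label, picture): "region" (420x560 bool, what is visible of it) and "extent" ([centre column, centre row, width, height] in pixels, round what is visible of it).
The state is a dict: "time_s": time; "joint_positions": joint angles; "qvel": joint speeds; "tau": joint torques, N m; "position": TCP position; "tcp_rot": TCP orientation; "force": force on the tool from outside, world axes, zero at the start; "moment": the same for the moment, N m; "opening": opening from 0.0 (shut) to 1.0 (fully open).
Only numpy, scipy, OpenCV 4.12 (cv2) and the standard library are available. Lean on these libraries where they do the work, as an engineer would, in place of code of your own. Each camera call takes 0.05 s, during which the arm holds its last target.

## Working session

There is one attempt and no reset: what is moved stays moved. The work goes in short steps, Python scripts to look and compute and a shell command to move; the robot and the scene stay as the last step left them, time stands still between calls to the robot, and variables do not carry over. Pictures are saved under pics/ and viewed, and the job is handed in when it is done.

```bash
ls; mkdir -p pics
python3 - <<'E'
from rig import bot
import cv2, numpy as np
s=bot.read_state(); print(s)
for n in ("top","side"):
    c=bot.capture(n); cv2.imwrite(f"pics/{n}0.png",c["pixels"]); print(c["K"],c["world_to_cam"],c["shot"])
    np.savez(f"/tmp/{n}0.npz",**{k:v for k,v in c.items()})
    for l in ["box","nest_round","nest_square","jar_center","tin_center","lid","canister","cup","carton","shelf"]:
        r=bot.regions_of(l,c)
        print(n,l,[(round(x["p"],2),np.round(x["extent"]).tolist()) for x in r[:3]])
E
```

```text
pics
{'time_s': 0.0, 'joint_positions': array([ 6.20817515e+01,  3.02764111e+01,  8.21549087e+01, -7.03624632e-04,
        6.76900574e+01, -1.02286729e+01]), 'qvel': array([ 0.1799014 ,  0.01991419,  0.10109089, -0.00394361, -0.05573584,
        0.035857  ]), 'tau': array([-5.08240137e-04, -4.40038919e+01, -1.76590616e+01,  6.30507711e-02,
        5.83431136e-02, -1.88782205e-04]), 'position': array([0.18973738, 0.5951452 , 0.40380683]), 'tcp_rot': array([[-9.81833499e-04, -9.52718022e-01,  3.03854251e-01],
       [-1.87719878e-03,  3.03855618e-01,  9.52716243e-01],
       [-9.99997756e-01,  3.65013891e-04, -2.08677674e-03]]), 'force': array([-0.44185352, -0.37379471, -0.49544554]), 'moment': array([-0.01684692, -0.00631704, -0.0037781 ]), 'opening': 0.9990576491904272}
[[405.8898408    0.         278.86828559]
 [  0.         405.8898408  204.13345317]
 [  0.           0.           1.        ]] [[ 0.02088966 -0.99955276  0.02139875 -0.02688912]
 [ 0.98092927  0.02462794  0.19279843 -0.56697971]
 [-0.19323921  0.01696316  0.98100502 -1.42165627]
 [ 0.          0.          0.          
[... 895 characters left out ...]
37 -0.71228463 -0.01132449 -0.38652791]
 [ 0.54380333  0.52539403  0.65439976 -0.44548731]
 [-0.46016907 -0.46541564  0.75606396 -1.5857056 ]
 [ 0.          0.          0.          1.        ]] 2
side box [(0.8, [282.0, 231.0, 114.0, 140.0])]
side nest_round [(0.57, [282.0, 229.0, 113.0, 141.0])]
side nest_square [(0.59, [284.0, 231.0, 115.0, 136.0])]
side jar_center [(0.87, [211.0, 200.0, 12.0, 19.0])]
side tin_center [(0.74, [183.0, 216.0, 19.0, 23.0])]
side lid [(0.98, [304.0, 202.0, 72.0, 83.0])]
side canister [(0.59, [378.0, 309.0, 32.0, 47.0])]
side cup [(0.8, [356.0, 346.0, 26.0, 31.0])]
side carton [(0.81, [222.0, 161.0, 30.0, 40.0])]
side shelf [(0.97, [336.0, 180.0, 161.0, 163.0])]
```

View pics/top0.png

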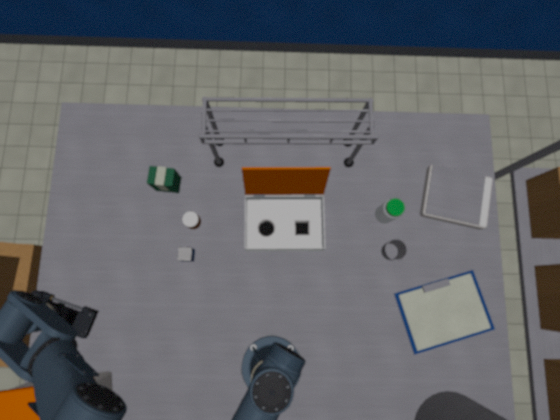

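View pics/side0.png

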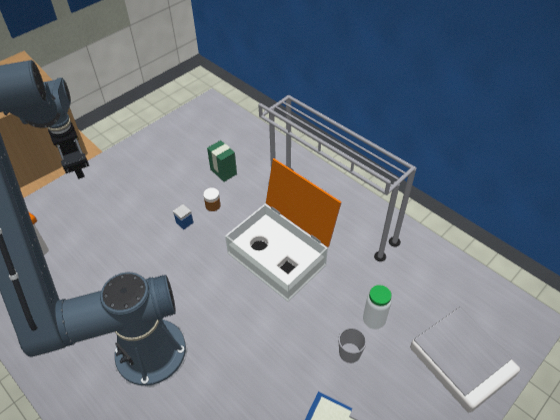

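Run:
```python
import cv2
t=cv2.imread("pics/top0.png"); s=cv2.imread("pics/side0.png")
cv2.imwrite("pics/topz.png",cv2.resize(t[120:300,140:420],(780,501),interpolation=cv2.INTER_CUBIC))
cv2.imwrite("pics/sidez.png",cv2.resize(s[130:370,160:420],(650,600),interpolation=cv2.INTER_CUBIC))
```

```text
(no output)
```

View pics/topz.png

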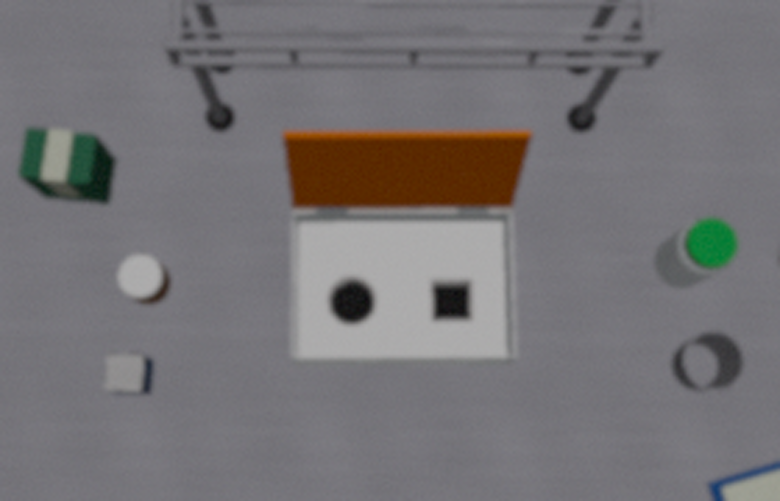

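View pics/sidez.png

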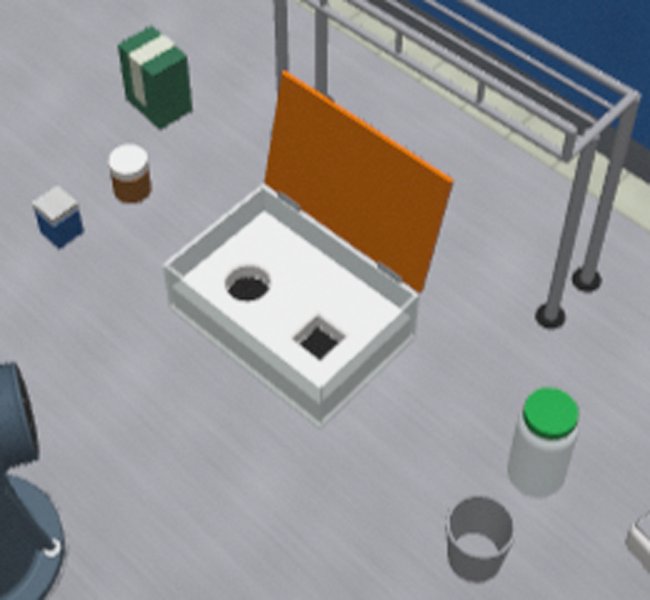

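Both views are clear. In the top picture the jar is at about (191,220), the tin at (186,255), the round nest at (266,228) and the square nest at (302,228). The lid leans back under the shelf. Next I'll measure poses.

```bash
python3 -m crank 2>&1 | head -20
cat > H.py <<'E'
import numpy as np, cv2
from scipy.optimize import least_squares
def load(n): return dict(np.load(f"/tmp/{n}.npz"))
def proj(c,P):
    P=np.atleast_2d(P); T=c["world_to_cam"]; q=P@T[:3,:3].T+T[:3,3]
    d=-q[:,2]; K=c["K"]
    return np.c_[K[0,0]*q[:,0]/d+K[0,2], -K[1,1]*q[:,1]/d+K[1,2]]
def back(c,uv,z):
    uv=np.atleast_2d(uv); T=c["world_to_cam"]; K=c["K"]
    d=np.c_[(uv[:,0]-K[0,2])/K[0,0], -(uv[:,1]-K[1,2])/K[1,1], -np.ones(len(uv))]
    R=T[:3,:3]; o=-R.T@T[:3,3]; w=d@R
    s=(z-o[2])/w[:,2]; return o+w*s[:,None]
def bd(c,uv):
    u=np.atleast_2d(uv).astype(int); z=c["depth"][u[:,1],u[:,0]]; T=c["world_to_cam"];K=c["K"]
    q=np.c_[(u[:,0]-K[0,2])/K[0,0], -(u[:,1]-K[1,2])/K[1,1], -np.ones(len(u))]*z[:,None]
    return (q-T[:3,3])@T[:3,:3]
E
python3 - <<'E'
from H import *
for n in ("top0","side0"):
    c=load(n); print(n, -c["world_to_cam"][:3,:3].T@c["world_to_cam"][:3,3])
    hsv=cv2.cvtColor(c["pixels"],cv2.COLOR_BGR2HSV)
    pts={"top0":[(191,220),(186,255),(266,228),(302,228),(285,210),(285,172),(395,208),(285,140),(230,140),(340,140)],
         "side0":[(212,195),(182,212),(259,243),(288,265),(290,240),(300,200),(380,295)]}[n]
    for p in pts: print(p,hsv[p[1],p[0]],np.round(bd(c,p)[0],4))
E
```

```text
invalid input
top0 [0.28200896 0.01120224 1.50454014]
(191, 220) [ 60   1 172] [0.4992 0.2979 0.0698]
(186, 255) [  0   2 143] [0.3751 0.3075 0.07  ]
(266, 228) [120  19  27] [0.4839 0.0311 0.0186]
(302, 228) [10 31 25] [ 0.4875 -0.102   0.0154]
(285, 210) [  0   0 171] [ 0.5482 -0.0369  0.0451]
(285, 172) [ 14 255  90] [ 0.6287 -0.0273  0.2705]
(395, 208) [ 70 213 128] [ 0.5454 -0.4093  0.1497]
(285, 140) [126  11 119] [ 0.6987 -0.0225  0.3686]
(230, 140) [130  12 123] [0.693  0.1387 0.3716]
(340, 140) [130  13 115] [ 8.402e-01 -2.487e-01 -3.000e-04]
side0 [-0.21617015 -0.7792737   1.48604441]
(212, 195) [  0   0 237] [0.5015 0.2896 0.0701]
(182, 212) [  0   2 205] [0.375  0.3014 0.0742]
(259, 243) [30 13 39] [0.4926 0.0403 0.0249]
(288, 265) [ 0  0 41] [ 0.5007 -0.0897  0.0166]
(290, 240) [  0   0 237] [ 0.5657 -0.0364  0.0432]
(300, 200) [ 14 230 135] [ 0.6154 -0.0323  0.2053]
(380, 295) [ 68 184 172] [ 0.5468 -0.4148  0.1485]
```

Run:
```python
import cv2,numpy as np
from H import *
c=load("top0"); print("hsv jar/tin/bg rows")
h=cv2.cvtColor(c["pixels"],cv2.COLOR_BGR2HSV)
print(h[220,178:206,2]); print(h[254,172:200,2]);print(h[254,172:200,1]); print(h[228,250:318,2]); print(h[208,240:330,2])
```

```text
hsv jar/tin/bg rows
[118 122 122 128 149 162 169 171 172 171 171 173 171 172 173 171 173 171
 166 143 107  69  77 102 120 125 124 122]
[121 124 119 122 122 126 135 141 143 145 143 144 141 142 144 141 143 142
 129 107  73  58  84 107 120 121 121 120]
[11 16  9 13  8  8  4  2  4  4  5  4  2  4  2  2  4  4  2 10 49 88 33 21
 15 11 11 13]
[172 172 172 173 172 170 167 151 119  69  35  28  23  25  21  22  27  26
  22  21  18  23  31  77 128 155 169 173 173 172 173 171 173 170 172 173
 172 172 172 172 172 172 172 169 157 120  72  27  22  28  24  25  25  21
  24  24  24  60 106 142 163 172 171 172 172 171 172 170]
[123 121 122 127 137 145 151 159 168 174 172 172 171 173 171 172 171 171
 172 170 172 172 172 172 173 171 173 171 173 170 171 170 172 172 173 171
 172 172 172 172 171 172 172 172 170 172 172 173 172 171 172 172 172 171
 172 172 171 172 171 172 172 172 173 171 171 173 172 171 171 173 172 172
 172 173 172 171 172 172 171 167 151 127 126 140 139 132 125 123 123 125]
```

```bash
cat >> H.py <<'E'
def blob(c,uv,r,lo,hi,dark):
    """intensity-weighted centroid of blob in window around uv"""
    g=cv2.cvtColor(c["pixels"],cv2.COLOR_BGR2GRAY).astype(float)
    u,v=map(int,uv); w=g[v-r:v+r+1,u-r:u+r+1]
    a=np.clip((w-lo)/(hi-lo),0,1); a=1-a if dark else a
    n,L=cv2.connectedComponents((a>.08).astype(np.uint8)); l=L[r,r]; a=a*(L==l)
    yy,xx=np.mgrid[-r:r+1,-r:r+1]; return np.array([u+(a*xx).sum()/a.sum(), v+(a*yy).sum()/a.sum()]),a.sum()
def poly_cent(c,poly_list):
    """centroid of intersection of image polygons (supersampled)"""
    S=16; m=None
    o=np.floor(np.min(np.vstack(poly_list),0))-2; sz=(np.ceil(np.max(np.vstack(poly_list),0))-o+2).astype(int)*S
    for p in poly_list:
        k=np.zeros((sz[1],sz[0]),np.uint8); cv2.fillPoly(k,[np.round((p-o+.5)*S-.5).astype(np.int32)],1); m=k if m is None else m&k
    y,x=np.nonzero(m); return np.array([(x.mean()+.5)/S-.5+o[0],(y.mean()+.5)/S-.5+o[1]]), m.sum()/S/S
def circ(x,y,r,z): t=np.linspace(0,2*np.pi,72,endpoint=False); return np.c_[x+r*np.cos(t),y+r*np.sin(t),0*t+z]
def sq(x,y,h,z,a): 
    p=np.array([[h,h],[h,-h],[-h,-h],[-h,h]])@np.array([[np.cos(a),np.sin(a)],[-np.sin(a),np.cos(a)]]); return np.c_[p+[x,y],np.full(4,z)]
E
python3 - <<'E'
from H import *
for n,ps in (("top0",[(266,228),(302,228)]),("side0",[(259,243),(288,265)])):
    c=load(n); hi=170 if n=="top0" else 200
    for k,p in enumerate(ps):
        m,A=blob(c,p,14,25,hi,True) if n=="top0" else blob(c,p,14,40,150,True)
        def f(q):
            mk=(lambda z,r: circ(q[0],q[1],.0305+r,z)) if k==0 else (lambda z,r: sq(q[0],q[1],.0255+r,z,0))
            pc=poly_cent(c,[proj(c,mk(.022,0)),proj(c,mk(.047,0)),proj(c,mk(.05,.003))]); return pc
        q=back(c,m,.022)[0,:2]
        for _ in range(5):
            pc,a=f(q); q=q+(back(c,m,.022)-back(c,pc,.022))[0,:2]
        print(n,k,"blob",np.round(m,2),round(A,1),"model area",round(a,1),"xy",np.round(q,4))
E
```

```text
top0 0 blob [265.93 227.86] 183.5 model area 203.5 xy [0.4827 0.0311]
top0 1 blob [301.63 227.65] 158.6 model area 174.7 xy [ 0.4864 -0.0994]
side0 0 blob [258.63 244.51] 115.3 model area 128.3 xy [0.4829 0.0315]
side0 1 blob [287.08 266.16] 109.5 model area 119.7 xy [ 0.487  -0.0988]
```

```bash
cat > fit.py <<'E'
from H import *
from scipy.ndimage import map_coordinates
# fit visible silhouettes (whole object: hull of bottom+top prisms) against depth/colour difference from table
def render(c,P):
    h=cv2.convexHull(proj(c,P).astype(np.float32))[:,0]
    return h
def softmask(c,h,win,S=8):
    u0,v0,r=win; k=np.zeros(((2*r+1)*S,)*2,np.uint8)
    cv2.fillPoly(k,[np.round((h-[u0-r,v0-r]+.5)*S-.5).astype(np.int32)],255)
    k=cv2.resize(k,(2*r+1,)*2,interpolation=cv2.INTER_AREA).astype(float)/255
    return cv2.GaussianBlur(k,(0,0),1.0)
E
python3 - <<'E'
from H import *; from fit import *
cs={"top0":load("top0"),"side0":load("side0")}
# top-face masks by brightness (tin: metal top) and colour; jar cap white
out={}
for n,pj,pt in (("top0",(191,220),(186,255)),("side0",(211,196),(182,212))):
    c=cs[n]; im=c["pixels"].astype(float)
    for nm,p in (("jar",pj),("tin",pt)):
        r=16; w=im[p[1]-r:p[1]+r+1,p[0]-r:p[0]+r+1]
        bg=np.median(np.r_[w[0],w[-1],w[:,0],w[:,-1]],0)
        d=np.linalg.norm(w-bg,axis=2)
        a=np.clip((d-10)/25,0,1); nn,L=cv2.connectedComponents((a>.1).astype(np.uint8)); a=a*(L==L[r,r])
        yy,xx=np.mgrid[-r:r+1,-r:r+1]; m=np.array([p[0]+(a*xx).sum()/a.sum(),p[1]+(a*yy).sum()/a.sum()])
        q=back(c,m,.035)[0,:2]; res=[]
        for ang in (np.radians(np.arange(-45,45,3)) if nm=="tin" else [0]):
            qq=q.copy()
            mk=(lambda z: circ(qq[0],qq[1],.028,z)) if nm=="jar" else (lambda z: sq(qq[0],qq[1],.023,z,ang))
            for _ in range(4):
                h=render(c,np.vstack([mk(0),mk(.07)])); pc,A=poly_cent(c,[h]); qq=qq+(back(c,m,.035)-back(c,pc,.035))[0,:2]
            sm=softmask(c,h,(p[0],p[1],r)); res.append((((sm-a)**2).sum(),np.degrees(ang),qq,A))
        res.sort(key=lambda t:t[0])
        for t in res[:4]: print(n,nm,round(t[0],2),t[1],np.round(t[2],4),round(t[3],1),a.sum())
    # tin top face brightness for orientation
c=cs["top0"]
g=cv2.cvtColor(c["pixels"],cv2.COLOR_BGR2GRAY); cv2.imwrite("pics/obj.png",cv2.resize(c["pixels"][200:275,160:235],(600,600),interpolation=cv2.INTER_CUBIC))
c=cs["side0"]; cv2.imwrite("pics/objs.png",cv2.resize(c["pixels"][180:240,165:225],(600,600),interpolation=cv2.INTER_CUBIC))
E
```

```text
top0 jar 18.44 0.0 [0.5048 0.3033] 259.2 278.7173011622343
top0 tin 24.02 -6.000000000000001 [0.3807 0.3128] 232.9 207.38718353262504
top0 tin 24.38 -3.0000000000000004 [0.3807 0.3127] 235.4 207.38718353262504
top0 tin 24.84 -9.0 [0.3807 0.3128] 230.4 207.38718353262504
top0 tin 25.9 0.0 [0.3807 0.3127] 237.3 207.38718353262504
side0 jar 21.93 0.0 [0.5044 0.3006] 338.9 354.08635806663995
side0 tin 23.43 0.0 [0.3801 0.3115] 361.2 354.36765662651334
side0 tin 23.61 -3.0000000000000004 [0.3801 0.3115] 357.0 354.36765662651334
side0 tin 23.84 3.0000000000000004 [0.3801 0.3115] 364.3 354.36765662651334
side0 tin 24.91 -6.000000000000001 [0.38   0.3116] 352.9 354.36765662651334
```

View pics/obj.png

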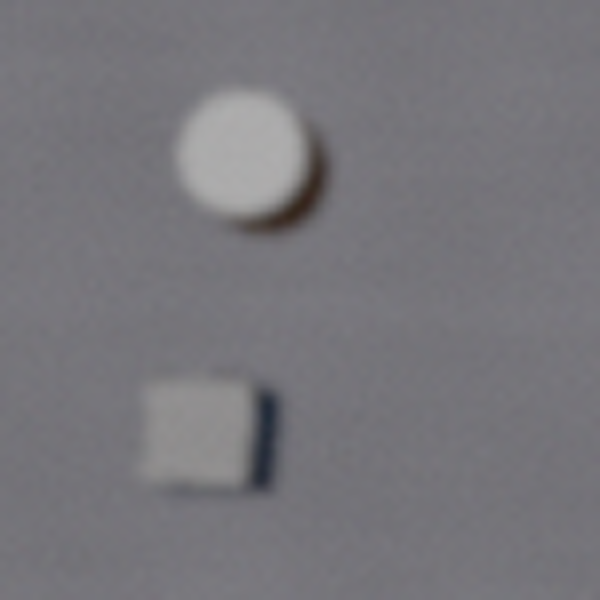

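View pics/objs.png

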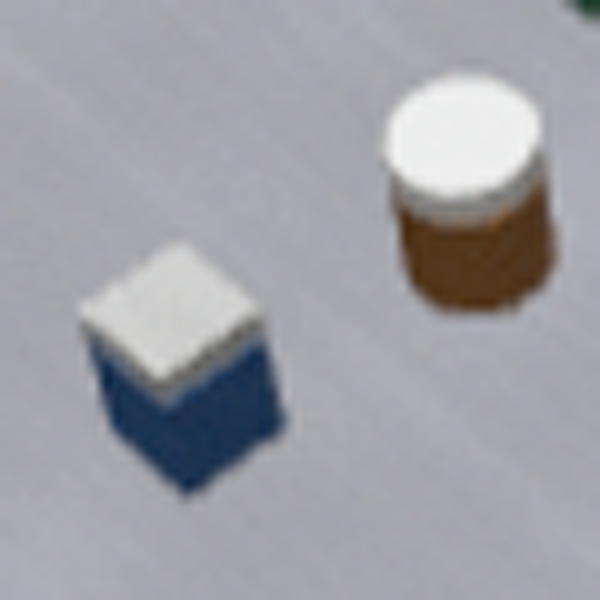

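Run:
```python
from H import *; 
t=load("top0"); s=load("side0")
f=lambda p,o,k: np.array(p)/k+np.array(o)-.5
print("jar",back(t,f([(243,155)],(160,200),8),.07),back(s,f([(464,134)],(165,180),10),.07))
a=back(t,f([(147,380),(255,380),(248,490),(140,482)],(160,200),8),.07); b=back(s,f([(180,243),(265,320),(168,383),(80,312)],(165,180),10),.07)
for q in (a,b):
    print(np.round(q[:,:2],4), q.mean(0)); 
    for i in range(4):
        e=q[(i+1)%4]-q[i]; print(np.linalg.norm(e), (np.degrees(np.arctan2(e[1],e[0]))+45)%90-45)
```

```text
jar [[0.50315494 0.30209766 0.07      ]] [[0.50542874 0.30019309 0.07      ]]
[[0.4023 0.3377]
 [0.4034 0.2906]
 [0.3555 0.2906]
 [0.3579 0.3377]] [0.37978923 0.31415624 0.07      ]
0.04718960586138686 1.3064571958018547
0.04793130353557509 -0.0671430494730032
0.04717223678654831 -2.9428528516519634
0.04443353131740872 0.01436701469471302
[[0.4017 0.3331]
 [0.4001 0.2838]
 [0.3587 0.2858]
 [0.3573 0.3333]] [0.37945926 0.30898163 0.07      ]
0.049371938888494 -1.8750036731767068
0.04146493740600649 -2.803614425926611
0.04747493950891612 1.6388170928512977
0.04438865777798461 -0.1783617258798813
```

```bash
python3 -m crank '[{"offset":[0,0,0],"spin":[0,0,0]}]'; python3 -m crank '[{"offset":[0,0,0],"spin":-0.137},{"offset":[0,0,0],"spin":-0.137}]' 0.087
cat > go.py <<'E'
import sys; from rig import bot; import numpy as np
# go.py x y z jawangle : grasp-point target -> tool offsets
s=bot.read_state(); R=s["tcp_rot"]; p=s["position"]; g=p+R[:,0]*.164
print("t",round(s["time_s"],2),"g",np.round(g,4),"jaw",round(np.degrees(np.arctan2(R[1,2],R[0,2])),2),"tilt x",np.round(R[:,0],3),"F",np.round(s["force"],1),"open",round(s["opening"]*.087,4),"q",np.round(s["joint_positions"],1))
if len(sys.argv)>3:
    a=list(map(float,sys.argv[1:])); d=np.array(a[:3])-g
    print("world d",np.round(d,4),"tool d",np.round(R.T@d,4))
    if len(a)>3: print("spin", round(-np.radians(a[3]-np.degrees(np.arctan2(R[1,2],R[0,2]))),4))
E
python3 go.py 0.380 0.3115 0.14 88
```

```text
time_s: 1.3
position: [0.1899, 0.5954, 0.4047]
tcp_rot: [[-0.0, -1.0, 0.029], [-0.0, 0.029, 1.0], [-1.0, 0.0, -0.0]]
force: [0.8, 1.3, 1.0]
opening: 0.999
t 1.3 g [0.1899 0.5954 0.2407] jaw 88.33 tilt x [-0. -0. -1.] F [0.8 1.3 1. ] open 0.0869 q [ 62.1  30.2  82.1   0.   67.7 -26.2]
world d [ 0.1901 -0.2839 -0.1007] tool d [ 0.1007 -0.1983 -0.2782]
spin 0.0057$[0].spin: bad value
```

```bash
python3 -m crank '[{"offset":[0,-0.025,-0.035],"spin":0},{"offset":[0.01,-0.025,-0.035],"spin":0},{"offset":[0.015,-0.025,-0.035],"spin":0},{"offset":[0.015,-0.025,-0.035],"spin":0},{"offset":[0.015,-0.025,-0.035],"spin":0},{"offset":[0.015,-0.025,-0.035],"spin":0},{"offset":[0.015,-0.025,-0.035],"spin":0},{"offset":[0.015,-0.023,-0.033],"spin":0},{"offset":[0,0,0],"spin":0}]' ; python3 go.py 0.380 0.3115 0.052 88
```

```text
time_s: 2.2
position: [0.3804, 0.3074, 0.3034]
tcp_rot: [[-0.002, -0.999, 0.041], [-0.002, 0.041, 0.999], [-1.0, 0.002, -0.002]]
force: [0.2, 0.1, 0.9]
opening: 0.998
t 2.2 g [0.3801 0.3071 0.1394] jaw 87.66 tilt x [-0.002 -0.002 -1.   ] F [0.2 0.1 0.9] open 0.0868 q [ 2.580e+01  2.920e+01  1.068e+02 -1.000e-01  4.420e+01 -6.180e+01]
world d [-0.0001  0.0044 -0.0874] tool d [0.0874 0.0001 0.0046]
spin -0.0059
```

```bash
python3 -m crank '[{"offset":[0.02,0,0.003],"spin":0},{"offset":[0.025,0,0],"spin":0},{"offset":[0.02,0,0],"spin":0},{"offset":[0.015,0,0],"spin":0},{"offset":[0.006,0,0],"spin":0},{"offset":[0,0,0],"spin":0},{"offset":[0,0,0],"spin":0}]' ; python3 go.py 0.380 0.3115 0.052 88
python3 -m crank '[{"offset":[0,0,0],"spin":0},{"offset":[0,0,0],"spin":0},{"offset":[0,0,0],"spin":0},{"offset":[0,0,0],"spin":0},{"offset":[0,0,0],"spin":0},{"offset":[0,0,0],"spin":0}]' 0.03; python3 go.py
```

```text
time_s: 2.9
position: [0.3783, 0.3142, 0.2193]
tcp_rot: [[0.001, -0.999, 0.034], [0.001, 0.034, 0.999], [-1.0, -0.001, 0.001]]
force: [0.2, -0.4, 0.6]
opening: 1.002
t 2.9 g [0.3785 0.3143 0.0553] jaw 88.03 tilt x [ 0.001  0.001 -1.   ] F [ 0.2 -0.4  0.6] open 0.0871 q [ 26.7  38.5 109.2   0.   32.3 -61.4]
world d [ 0.0015 -0.0028 -0.0033] tool d [ 0.0033 -0.0016 -0.0027]
spin 0.0006
time_s: 3.5
position: [0.3783, 0.3137, 0.2188]
tcp_rot: [[0.0, -0.999, 0.035], [0.0, 0.035, 0.999], [-1.0, -0.0, 0.0]]
force: [1.0, 2.5, 1.4]
opening: 0.542
t 3.5 g [0.3783 0.3137 0.0548] jaw 88.0 tilt x [ 0.  0. -1.] F [1.  2.5 1.4] open 0.0471 q [ 26.6  38.5 109.2   0.   32.2 -61.4]
```

```bash
python3 -m crank '[{"offset":[-0.01,0,0],"spin":0},{"offset":[-0.03,0,0],"spin":0},{"offset":[-0.04,0,0],"spin":0},{"offset":[-0.04,0,0],"spin":0},{"offset":[-0.015,0,-0.02],"spin":0},{"offset":[0,-0.005,-0.035],"spin":0}]' ; python3 go.py 0.485 -0.099 0.19 91.7
```

```text
time_s: 4.1
position: [0.3816, 0.2594, 0.357]
tcp_rot: [[0.007, -0.999, 0.031], [0.003, 0.031, 1.0], [-1.0, -0.007, 0.003]]
force: [0.0, -0.7, -1.8]
opening: 0.53
t 4.1 g [0.3827 0.2599 0.193 ] jaw 88.21 tilt x [ 0.007  0.003 -1.   ] F [ 0.  -0.7 -1.8] open 0.0461 q [ 20.3  22.  108.    0.   49.6 -67.9]
world d [ 0.1023 -0.3589 -0.003 ] tool d [ 0.0026 -0.1134 -0.3555]
spin -0.061
```

```bash
python3 -m crank '[{"offset":[0,-0.01,-0.036],"spin":-0.015},{"offset":[0,-0.01,-0.038],"spin":-0.015},{"offset":[0,-0.012,-0.038],"spin":-0.015},{"offset":[0,-0.012,-0.038],"spin":-0.015},{"offset":[0,-0.012,-0.038],"spin":0},{"offset":[0,-0.012,-0.038],"spin":0},{"offset":[0,-0.012,-0.038],"spin":0},{"offset":[0,-0.012,-0.035],"spin":0},{"offset":[0,-0.008,-0.02],"spin":0},{"offset":[0,-0.005,-0.01],"spin":0},{"offset":[0,0,0],"spin":0},{"offset":[0,0,0],"spin":0}]' ; python3 go.py 0.485 -0.099 0.19 91.7
```

```text
time_s: 5.3
position: [0.4882, -0.0684, 0.3536]
tcp_rot: [[-0.002, -1.0, -0.025], [0.001, -0.025, 1.0], [-1.0, 0.002, 0.001]]
force: [-0.2, 0.7, -1.9]
opening: 0.53
t 5.3 g [ 0.4879 -0.0682  0.1896] jaw 91.46 tilt x [-0.002  0.001 -1.   ] F [-0.2  0.7 -1.9] open 0.0461 q [ -21.    24.5  103.8    0.    51.8 -112.5]
world d [-0.0029 -0.0308  0.0004] tool d [-0.0004  0.0037 -0.0307]
spin -0.0042
```

```bash
python3 -m crank '[{"offset":[0,0.002,-0.012],"spin":-0.004},{"offset":[0.0,0.001,-0.012],"spin":0},{"offset":[0,0,-0.006],"spin":0},{"offset":[0,0,0],"spin":0},{"offset":[0,0,0],"spin":0}]' ; python3 go.py 0.485 -0.099 0.1 91.7
cat > snap.py <<'E'
import sys; from rig import bot; import cv2,numpy as np
i=sys.argv[1]
for n in sys.argv[2:]:
    c=bot.capture(n); np.savez(f"/tmp/{n}{i}.npz",**c); cv2.imwrite(f"pics/{n}{i}.png",c["pixels"])
E
python3 snap.py 1 top side
python3 - <<'E'
import cv2
t=cv2.imread("pics/top1.png"); s=cv2.imread("pics/side1.png")
cv2.imwrite("pics/c1.png",cv2.hconcat([cv2.resize(t[150:260,230:340],(400,400),interpolation=3),cv2.resize(s[160:300,220:360],(400,400),interpolation=3)]))
E
```

```text
time_s: 5.8
position: [0.4867, -0.0995, 0.3537]
tcp_rot: [[-0.0, -1.0, -0.028], [0.0, -0.028, 1.0], [-1.0, 0.0, 0.0]]
force: [0.3, 1.2, -0.8]
opening: 0.529
t 5.8 g [ 0.4867 -0.0995  0.1897] jaw 91.63 tilt x [-0.  0. -1.] F [ 0.3  1.2 -0.8] open 0.046 q [ -24.5   24.7  103.3    0.    52.  -116.1]
world d [-0.0017  0.0005 -0.0897] tool d [0.0897 0.0017 0.0005]
spin -0.0012
```

View pics/c1.png

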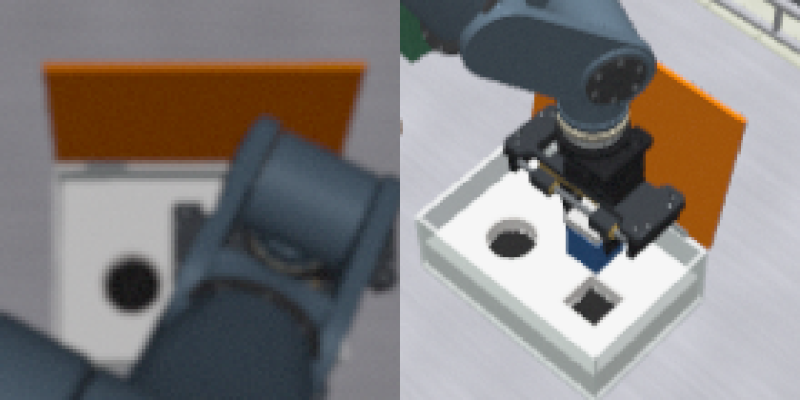

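Run:
```python
from H import *
c=load("side1"); cv2.imwrite("pics/c2.png",cv2.resize(c["pixels"][215:275,260:320],(600,600),interpolation=3))
for dx in (0,.002): print(proj(c,sq(.4867+dx,-.0995,.023,.135,np.radians(1.7)))-[260-.5,215-.5])
```

```text
[[27.20093292 25.37210449]
 [38.03452071 33.30710474]
 [28.1690909  42.22107251]
 [17.31672838 34.0704565 ]]
[[27.63848965 25.00928503]
 [38.47154712 32.93536061]
 [28.61745472 41.83939163]
 [17.76549814 33.69806098]]
```

View pics/c2.png

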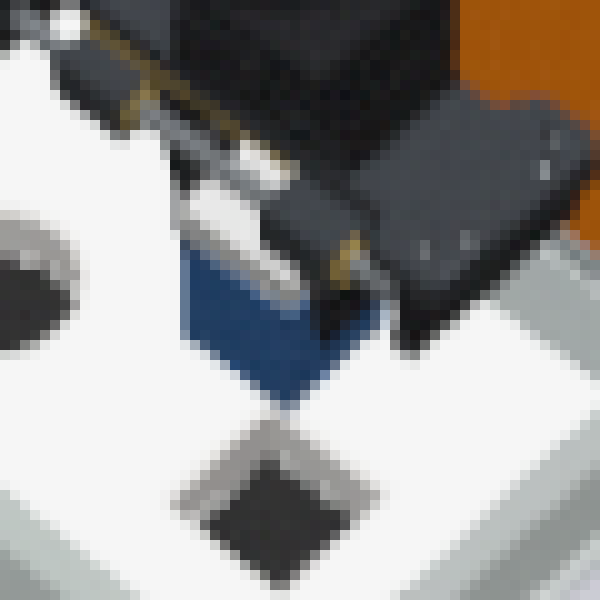

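```bash
python3 -m crank '[{"offset":[0.015,0.002,0],"spin":0},{"offset":[0.025,0,0],"spin":0},{"offset":[0.015,0,0],"spin":0},{"offset":[0.01,0,0],"spin":0},{"offset":[0.005,0,0],"spin":0},{"offset":[0,0,0],"spin":0},{"offset":[0,0,0],"spin":0}]' ; python3 go.py 0.4845 -0.099 0.0768 91.7
```

```text
time_s: 6.6
position: [0.4851, -0.0995, 0.2842]
tcp_rot: [[0.001, -1.0, -0.029], [-0.0, -0.029, 1.0], [-1.0, -0.001, -0.0]]
force: [0.8, 0.2, -2.7]
opening: 0.525
t 6.6 g [ 0.4853 -0.0995  0.1202] jaw 91.68 tilt x [ 0.001 -0.    -1.   ] F [ 0.8  0.2 -2.7] open 0.0457 q [ -24.5   31.5  106.8    0.    41.7 -116.2]
world d [-0.0008  0.0005 -0.0434] tool d [0.0434 0.0008 0.0006]
spin -0.0003
```

```bash
python3 -m crank '[{"offset":[0.01,0.0005,0.0005],"spin":0},{"offset":[0.008,0,0],"spin":0},{"offset":[0.006,0,0],"spin":0},{"offset":[0.006,0,0],"spin":0},{"offset":[0.004,0,0],"spin":0},{"offset":[0,0,0],"spin":0},{"offset":[0,0,0],"spin":0}]' ; python3 go.py 0.4845 -0.099 0.0768 91.7
```

```text
time_s: 7.3
position: [0.4843, -0.099, 0.2496]
tcp_rot: [[-0.0, -1.0, -0.029], [0.0, -0.029, 1.0], [-1.0, 0.0, 0.0]]
force: [-0.0, -0.1, -1.7]
opening: 0.525
t 7.3 g [ 0.4843 -0.0989  0.0856] jaw 91.67 tilt x [-0.  0. -1.] F [-0.  -0.1 -1.7] open 0.0457 q [ -24.5   35.2  108.1   -0.    36.8 -116.2]
world d [ 0.0002 -0.0001 -0.0088] tool d [ 0.0088 -0.0002 -0.0001]
spin -0.0005
```

No contact force, so the tin is inside the nest. I'll lower the last 9 mm slowly.

```bash
python3 -m crank '[{"offset":[0.004,0,0],"spin":0},{"offset":[0.002,0,0],"spin":0},{"offset":[0.001,0,0],"spin":0},{"offset":[0.0005,0,0],"spin":0},{"offset":[0,0,0],"spin":0},{"offset":[0,0,0],"spin":0}]' ; python3 go.py 0.4845 -0.099 0.0768 91.7
```

```text
time_s: 7.9
position: [0.4843, -0.0989, 0.2422]
tcp_rot: [[-0.0, -1.0, -0.029], [0.0, -0.029, 1.0], [-1.0, 0.0, 0.0]]
force: [-0.6, -0.1, -2.1]
opening: 0.523
t 7.9 g [ 0.4843 -0.0989  0.0782] jaw 91.68 tilt x [-0.  0. -1.] F [-0.6 -0.1 -2.1] open 0.0455 q [ -24.5   36.   108.3   -0.    35.8 -116.2]
world d [ 0.0002 -0.0001 -0.0014] tool d [ 0.0014 -0.0002 -0.0001]
spin -0.0004
```

```bash
python3 -m crank '[{"offset":[0.001,0,0],"spin":0},{"offset":[0.0006,0,0],"spin":0},{"offset":[0.0,0,0],"spin":0},{"offset":[0,0,0],"spin":0}]' ; python3 go.py 0.4845 -0.099 0.0768 91.7
```

```text
time_s: 8.3
position: [0.4843, -0.0989, 0.2408]
tcp_rot: [[0.0, -1.0, -0.029], [-0.0, -0.029, 1.0], [-1.0, -0.0, -0.0]]
force: [-0.4, -0.6, 1.8]
opening: 0.525
t 8.3 g [ 0.4844 -0.099   0.0768] jaw 91.67 tilt x [ 0. -0. -1.] F [-0.4 -0.6  1.8] open 0.0457 q [ -24.5   36.1  108.3    0.    35.5 -116.2]
world d [ 0.0001 -0.     -0.    ] tool d [ 0.     -0.0001 -0.0001]
spin -0.0005
```

```bash
python3 -m crank '[{"offset":[0,0,0],"spin":0},{"offset":[0,0,0],"spin":0},{"offset":[0,0,0],"spin":0},{"offset":[-0.01,0,0],"spin":0},{"offset":[-0.03,0,0],"spin":0},{"offset":[-0.04,0,0],"spin":0},{"offset":[-0.03,0,0],"spin":0},{"offset":[0,0.005,0.04],"spin":0},{"offset":[0,0.005,0.045],"spin":0},{"offset":[0,0,0.045],"spin":0},{"offset":[0,0,0.045],"spin":0},{"offset":[0,0,0.045],"spin":0}]' 0.075 ; python3 go.py 0.5045 0.301 0.15 91.7; python3 snap.py 2 top side
```

```text
time_s: 9.5
position: [0.4675, 0.1223, 0.3515]
tcp_rot: [[0.001, -1.0, -0.029], [-0.0, -0.029, 1.0], [-1.0, -0.001, -0.0]]
force: [0.9, 0.2, -0.1]
opening: 0.862
t 9.5 g [0.4677 0.1223 0.1875] jaw 91.65 tilt x [ 0.001 -0.    -1.   ] F [ 0.9  0.2 -0.1] open 0.075 q [  1.4  24.  105.3  -0.   50.6 -90.3]
world d [ 0.0368  0.1787 -0.0375] tool d [ 0.0376 -0.0419  0.1776]
spin -0.0009
```

View pics/side2.png

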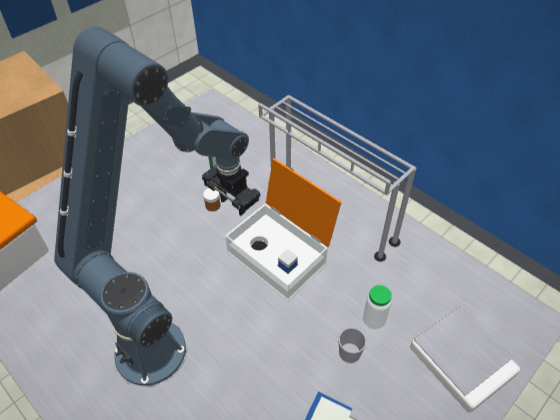

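```bash
python3 - <<'E'
from H import *
c=load("top0"); uv=[(u,v) for u in range(140,190,2) for v in range(158,200,2)]
P=bd(c,uv); m=P[:,2]>.1; print(P[m].min(0),P[m].max(0)); print(back(c,[(393,250)],.085),bd(c,[(395,208)]))
E
python3 -m crank '[{"offset":[0,-0.005,0.04],"spin":0},{"offset":[0,-0.01,0.045],"spin":0},{"offset":[0.01,-0.01,0.045],"spin":0},{"offset":[0.01,-0.01,0.03],"spin":0},{"offset":[0.01,-0.006,0.015],"spin":0},{"offset":[0,0,0],"spin":0},{"offset":[0,0,0],"spin":0}]' ; python3 go.py 0.5045 0.301 0.054 91.7
```

```text
[0.28200896 0.01120224 0.1000175 ] [0.68262411 0.45239997 1.50454014]
[[ 0.40771116 -0.41719038  0.085     ]] [[ 0.5453795  -0.40934658  0.14973529]]
time_s: 10.3
position: [0.5035, 0.2955, 0.3203]
tcp_rot: [[-0.002, -1.0, -0.029], [-0.002, -0.029, 1.0], [-1.0, 0.002, -0.001]]
force: [-0.8, -0.7, -0.8]
opening: 0.86
t 10.3 g [0.5032 0.2953 0.1563] jaw 91.65 tilt x [-0.002 -0.002 -1.   ] F [-0.8 -0.7 -0.8] open 0.0748 q [ 19.5  33.3  92.6  -0.1  54.3 -72.2]
world d [ 0.0013  0.0057 -0.1023] tool d [ 0.1023 -0.0017  0.0058]
spin -0.0008
```

```bash
python3 -m crank '[{"offset":[0.02,0,0.004],"spin":0},{"offset":[0.02,-0.001,0],"spin":0},{"offset":[0.02,0,0],"spin":0},{"offset":[0.02,0,0],"spin":0},{"offset":[0.014,0,0],"spin":0},{"offset":[0.006,0,0],"spin":0},{"offset":[0,0,0],"spin":0},{"offset":[0,0,0],"spin":0}]' 0.085; python3 go.py 0.5045 0.301 0.054 91.7
```

```text
time_s: 11.1
position: [0.505, 0.3006, 0.2214]
tcp_rot: [[0.001, -1.0, -0.029], [0.0, -0.029, 1.0], [-1.0, -0.001, 0.0]]
force: [0.9, -0.7, 0.4]
opening: 0.977
t 11.1 g [0.5052 0.3006 0.0574] jaw 91.65 tilt x [ 0.001  0.    -1.   ] F [ 0.9 -0.7  0.4] open 0.085 q [ 19.9  42.2  95.1  -0.   42.7 -71.8]
world d [-0.0007  0.0004 -0.0034] tool d [0.0034 0.0007 0.0004]
spin -0.0009
```

```bash
python3 -m crank '[{"offset":[0.002,0.0005,0],"spin":0},{"offset":[0.0,0,0],"spin":0},{"offset":[0,0,0],"spin":0},{"offset":[0,0,0],"spin":0},{"offset":[0,0,0],"spin":0},{"offset":[0,0,0],"spin":0},{"offset":[0,0,0],"spin":0}]' 0.04; python3 go.py; 
python3 -m crank '[{"offset":[-0.01,0,0],"spin":0},{"offset":[-0.03,0,0],"spin":0},{"offset":[-0.04,0,0],"spin":0},{"offset":[-0.04,0,0],"spin":0},{"offset":[-0.015,0,-0.02],"spin":0},{"offset":[0,0,-0.04],"spin":0},{"offset":[0,0,-0.045],"spin":0},{"offset":[0,0.003,-0.045],"spin":0},{"offset":[0,0.003,-0.045],"spin":0},{"offset":[0,0.003,-0.03],"spin":0},{"offset":[0,0.003,-0.02],"spin":0},{"offset":[0,0,0],"spin":0}]'; python3 go.py 0.483 0.0313 0.19 91.7
```

```text
time_s: 11.8
position: [0.5042, 0.3011, 0.2189]
tcp_rot: [[0.001, -1.0, -0.029], [0.001, -0.029, 1.0], [-1.0, -0.001, 0.001]]
force: [-1.3, 2.0, 1.9]
opening: 0.635
t 11.8 g [0.5043 0.3012 0.0549] jaw 91.67 tilt x [ 0.001  0.001 -1.   ] F [-1.3  2.   1.9] open 0.0552 q [ 19.9  42.4  95.2   0.   42.4 -71.7]
time_s: 13.0
position: [0.4988, 0.0531, 0.3538]
tcp_rot: [[-0.001, -1.0, -0.026], [-0.001, -0.026, 1.0], [-1.0, 0.001, -0.001]]
force: [0.5, -0.4, -1.8]
opening: 0.633
t 13.0 g [0.4986 0.053  0.1898] jaw 91.46 tilt x [-0.001 -0.001 -1.   ] F [ 0.5 -0.4 -1.8] open 0.055 q [-6.700e+00  2.510e+01  1.026e+02 -1.000e-01  5.240e+01 -9.810e+01]
world d [-0.0156 -0.0217  0.0002] tool d [-0.0002  0.0162 -0.0213]
spin -0.0041
```

```bash
python3 -m crank '[{"offset":[0,0.008,-0.011],"spin":-0.004},{"offset":[0.0,0.008,-0.01],"spin":0},{"offset":[0,0,0],"spin":0},{"offset":[0,0,0],"spin":0},{"offset":[0,0,0],"spin":0}]' ; python3 go.py 0.483 0.0313 0.1 91.7
python3 snap.py 3 side
python3 - <<'E'
from H import *; from rig import bot
c=load("side3"); cv2.imwrite("pics/c3.png",cv2.resize(c["pixels"][195:255,230:290],(600,600),interpolation=3))
s=bot.read_state(); g=s["position"]+s["tcp_rot"][:,0]*.164
for dx in (0,.003): 
    p=(proj(c,circ(g[0]+dx,g[1],.028,g[2]-.055))-[229.5,194.5])*10; print(p.min(0),p.max(0))
E
```

```text
time_s: 13.5
position: [0.4841, 0.0345, 0.3537]
tcp_rot: [[0.001, -0.999, -0.034], [0.0, -0.034, 0.999], [-1.0, -0.001, 0.0]]
force: [-0.3, 0.1, -2.2]
opening: 0.636
t 13.5 g [0.4842 0.0345 0.1897] jaw 91.94 tilt x [ 0.001  0.    -1.   ] F [-0.3  0.1 -2.2] open 0.0553 q [  -9.1   24.   104.9    0.    51.1 -101.1]
world d [-0.0012 -0.0032 -0.0897] tool d [ 0.0897  0.0013 -0.0032]
spin 0.0042
[189.20173754 241.68349413] [361.3100687  376.81019633]
[195.91651747 236.59334298] [367.88784258 371.50131884]
```

View pics/c3.png

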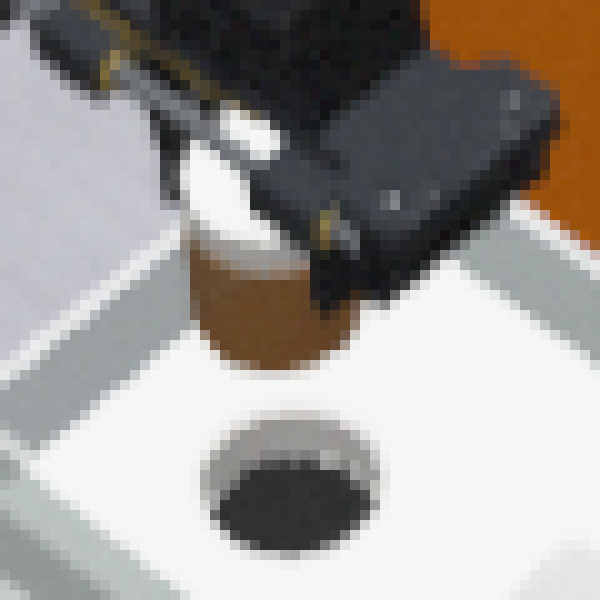

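```bash
python3 -m crank '[{"offset":[0.015,0.001,-0.003],"spin":0.004},{"offset":[0.025,0,0],"spin":0},{"offset":[0.015,0,0],"spin":0},{"offset":[0.01,0,0],"spin":0},{"offset":[0.005,0,0],"spin":0},{"offset":[0,0,0],"spin":0},{"offset":[0,0,0],"spin":0}]' ; python3 go.py 0.4828 0.0313 0.0769 91.7
```

```text
time_s: 14.25
position: [0.4834, 0.0311, 0.2841]
tcp_rot: [[0.001, -1.0, -0.029], [-0.0, -0.029, 1.0], [-1.0, -0.001, -0.0]]
force: [-0.0, 0.8, -1.9]
opening: 0.636
t 14.25 g [0.4836 0.0311 0.1201] jaw 91.69 tilt x [ 0.001 -0.    -1.   ] F [-0.   0.8 -1.9] open 0.0553 q [  -9.6   30.9  108.3   -0.    40.7 -101.3]
world d [-0.0008  0.0002 -0.0432] tool d [0.0432 0.0008 0.0002]
spin -0.0002
```

```bash
python3 -m crank '[{"offset":[0.01,0.0005,0],"spin":0},{"offset":[0.008,0,0],"spin":0},{"offset":[0.006,0,0],"spin":0},{"offset":[0.006,0,0],"spin":0},{"offset":[0.005,0,0],"spin":0},{"offset":[0.002,0,0],"spin":0},{"offset":[0,0,0],"spin":0}]' ; python3 go.py 0.4828 0.0313 0.0769 91.7
```

```text
time_s: 14.95
position: [0.4825, 0.031, 0.2463]
tcp_rot: [[-0.001, -1.0, -0.029], [0.0, -0.029, 1.0], [-1.0, 0.001, 0.0]]
force: [-0.1, -1.3, -2.6]
opening: 0.634
t 14.95 g [0.4824 0.031  0.0823] jaw 91.67 tilt x [-0.001  0.    -1.   ] F [-0.1 -1.3 -2.6] open 0.0551 q [  -9.6   35.1  109.7   -0.    35.3 -101.3]
world d [ 0.0004  0.0003 -0.0054] tool d [ 0.0054 -0.0004  0.0002]
spin -0.0005
```

```bash
python3 -m crank '[{"offset":[0.002,0,0],"spin":0},{"offset":[0.001,0,0],"spin":0},{"offset":[0.001,0,0],"spin":0},{"offset":[0.0005,0,0],"spin":0},{"offset":[0.0005,0,0],"spin":0},{"offset":[0,0,0],"spin":0},{"offset":[0,0,0],"spin":0}]' ; python3 go.py 0.4828 0.0313 0.0769 91.7
```

```text
time_s: 15.65
position: [0.4825, 0.031, 0.2417]
tcp_rot: [[-0.0, -1.0, -0.029], [0.0, -0.029, 1.0], [-1.0, 0.0, 0.0]]
force: [-0.7, 0.6, -1.1]
opening: 0.637
t 15.65 g [0.4825 0.031  0.0777] jaw 91.67 tilt x [-0.  0. -1.] F [-0.7  0.6 -1.1] open 0.0554 q [  -9.6   35.6  109.8    0.    34.6 -101.3]
world d [ 0.0003  0.0003 -0.0008] tool d [ 0.0008 -0.0003  0.0003]
spin -0.0006
```

```bash
python3 -m crank '[{"offset":[0.0005,0,0],"spin":0},{"offset":[0.0005,0,0],"spin":0},{"offset":[0,0,0],"spin":0},{"offset":[0,0,0],"spin":0}]' ; python3 go.py 0.4828 0.0313 0.0769 91.7
```

```text
time_s: 16.05
position: [0.4825, 0.0311, 0.2409]
tcp_rot: [[0.0, -1.0, -0.029], [-0.0, -0.029, 1.0], [-1.0, -0.0, -0.0]]
force: [-0.3, -0.6, 2.0]
opening: 0.64
t 16.05 g [0.4826 0.031  0.0769] jaw 91.68 tilt x [ 0. -0. -1.] F [-0.3 -0.6  2. ] open 0.0557 q [  -9.6   35.7  109.9   -0.    34.4 -101.3]
world d [0.0002 0.0003 0.    ] tool d [-0.     -0.0002  0.0002]
spin -0.0004
```

```bash
python3 -m crank '[{"offset":[0,0,0],"spin":0},{"offset":[0,0,0],"spin":0},{"offset":[0,0,0],"spin":0},{"offset":[-0.01,0,0],"spin":0},{"offset":[-0.03,0,0],"spin":0},{"offset":[-0.04,0,0],"spin":0},{"offset":[-0.04,0,0],"spin":0},{"offset":[-0.02,0,0.02],"spin":0},{"offset":[-0.02,0,0.04],"spin":0},{"offset":[-0.02,0,0.045],"spin":0},{"offset":[-0.02,0,0.045],"spin":0},{"offset":[-0.02,0,0.045],"spin":0}]' 0.08 ; python3 go.py; python3 snap.py 4 top side;python3 - <<'E'
import cv2
t=cv2.imread("pics/top4.png"); s=cv2.imread("pics/side4.png")
cv2.imwrite("pics/c4.png",cv2.hconcat([cv2.resize(t[150:260,230:340],(400,400),interpolation=3),cv2.resize(s[160:300,220:360],(400,400),interpolation=3)]))
E
```

```text
time_s: 17.25
position: [0.4761, 0.2275, 0.4624]
tcp_rot: [[0.001, -1.0, -0.029], [0.0, -0.029, 1.0], [-1.0, -0.001, 0.0]]
force: [0.3, -0.6, -0.1]
opening: 0.917
t 17.25 g [0.4762 0.2275 0.2984] jaw 91.65 tilt x [ 0.001  0.    -1.   ] F [ 0.3 -0.6 -0.1] open 0.0798 q [ 13.4  18.8  91.9  -0.   69.3 -78.3]
```

View pics/c4.png

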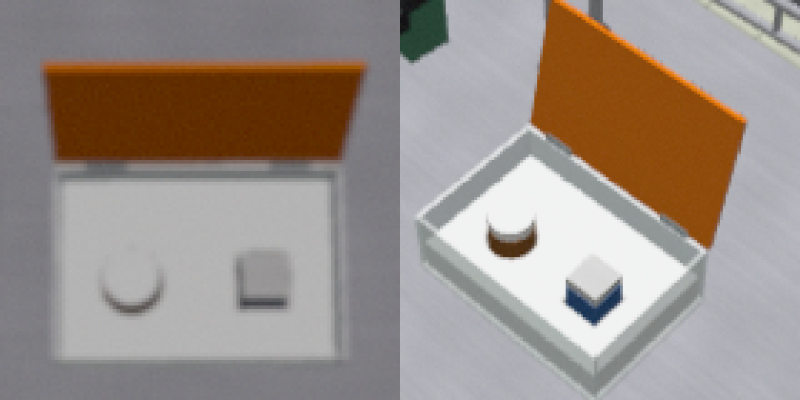

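Both objects are seated. Now I'll work out the lid and shelf geometry, plus a kinematic model of the arm from the logged joint and pose data. Moves only offer spin about the tool axis, so I need to know how a lean could come about.

```bash
cat > kin.py <<'E'
import numpy as np
D=np.array([[62.08,30.2764,82.155,67.69,.18974,.59515,.4038],[25.8,29.2,106.8,44.2,.3804,.3074,.3034],[26.6,38.5,109.2,32.2,.3783,.3137,.2188],[-24.5,24.7,103.3,52.0,.4867,-.0995,.3537],[-24.5,36.1,108.3,35.5,.4843,-.0989,.2408],[19.9,42.4,95.2,42.4,.5042,.3011,.2189],[-9.6,35.7,109.9,34.4,.4825,.0311,.2409],[13.4,18.8,91.9,69.3,.4761,.2275,.4624],[1.4,24.0,105.3,50.6,.4675,.1223,.3515]])
E
python3 - <<'E'
from kin import *
from scipy.optimize import least_squares
q=np.radians(D[:,:4]); 
def f(p):
    a2,a3,h,r0,lat,b=p
    s=q[:,1]+q[:,2]
    r=r0+a2*np.sin(q[:,1])+a3*np.sin(s)+b*np.cos(s); z=h+a2*np.cos(q[:,1])+a3*np.cos(s)-b*np.sin(s)
    x=r*np.cos(q[:,0])-lat*np.sin(q[:,0]); y=r*np.sin(q[:,0])+lat*np.cos(q[:,0])
    return np.r_[x-D[:,4],y-D[:,5],z-D[:,6]]
r=least_squares(f,[.5,.5,.1,0,.1,0]); print(np.round(r.x,4), np.abs(r.fun).max())
E
python3 - <<'E'
from H import *
c=load("side4"); t=load("top4")
o=np.array([.4997,-.0337,0]); a=np.radians(1.7); X=np.array([np.cos(a),np.sin(a),0]); Y=np.array([-np.sin(a),np.cos(a),0])
for n,cc in (("side",c),("top",t)):
    h=cv2.cvtColor(cc["pixels"],cv2.COLOR_BGR2HSV); m=(h[...,0]>5)&(h[...,0]<20)&(h[...,1]>180)&(h[...,2]>50)
    m[:, :220]=0; m=cv2.erode(m.astype(np.uint8),np.ones((5,5)))
    v,u=np.nonzero(m); P=bd(cc,np.c_[u,v])-o; L=np.c_[P@X-.095,P@Y,P[:,2]-.1]; L=L[(L[:,2]>.02)&(L[:,2]<.25)]
    k=np.polyfit(L[:,2],L[:,0],1); print(n,len(L),"slope",k,"lean",np.degrees(np.arctan(k[0])),"zmax",L[:,2].max(), "y",L[:,1].min(),L[:,1].max())
# jar/tin top heights
print(bd(t,[(266,226),(302,226)]))
# tubes
u=np.arange(215,360,6)
for uu in u[::4]:
    for v in range(132,146):
        p=bd(t,[(uu,v)])[0]
        if p[2]>.3: print(uu,v,np.round(p,3))
E
```

```text
[0.5875 0.3918 0.1512 0.     0.1111 0.1139] 0.0006232966277202046
side 2655 slope [ 0.22908914 -0.00115955] lean 12.90318823378516 zmax 0.18182961422451357 y -0.13398059154180378 0.129342356171044
top 1609 slope [ 0.22958615 -0.00219987] lean 12.930242125861588 zmax 0.1831218772902631 y -0.12572994076306504 0.1277717913319283
[[ 0.48158961  0.03034136  0.0875483 ]
 [ 0.48399807 -0.09615881  0.09192302]]
215 135 [0.69  0.176 0.417]
215 136 [0.688 0.176 0.416]
215 137 [0.687 0.177 0.41 ]
215 138 [0.684 0.177 0.409]
215 140 [0.694 0.183 0.367]
215 141 [0.688 0.182 0.372]
215 142 [0.686 0.182 0.371]
215 143 [0.685 0.183 0.365]
239 132 [0.721 0.114 0.366]
239 135 [0.691 0.109 0.419]
239 136 [0.69  0.109 0.414]
239 137 [0.687 0.109 0.416]
239 138 [0.685 0.109 0.412]
239 140 [0.694 0.113 0.37 ]
239 141 [0.69  0.112 0.373]
239 142 [0.688 0.112 0.371]
239 143 [0.684 0.112 0.372]
263 132 [0.722 0.043 0.368]
263 135 [0.695 0.041 0.413]
263 136 [0.692 0.041 0.414]
263 137 [0.688 0.041 0.416]
263 138 [0.687 0.041 0.413]
263 140 [0.698 0.042 0.366]
263 141 [0.69  0.042 0.379]
263 142 [0.69  0.042 
[... 568 characters left out ...]
 0.697 -0.099  0.371]
311 142 [ 0.694 -0.099  0.372]
311 143 [ 0.692 -0.099  0.367]
311 144 [ 0.688 -0.099  0.369]
335 132 [ 0.729 -0.171  0.366]
335 135 [ 0.7   -0.163  0.416]
335 136 [ 0.697 -0.163  0.417]
335 137 [0.282 0.011 1.505]
335 138 [ 0.693 -0.163  0.411]
335 141 [ 0.698 -0.169  0.373]
335 142 [ 0.695 -0.169  0.373]
335 143 [ 0.693 -0.17   0.37 ]
335 144 [ 0.692 -0.171  0.365]
359 132 [ 0.73  -0.242  0.369]
359 135 [ 0.703 -0.231  0.414]
359 136 [ 0.7   -0.231  0.414]
359 137 [ 0.696 -0.231  0.417]
359 138 [ 0.694 -0.231  0.415]
359 139 [ 0.693 -0.232  0.41 ]
359 141 [ 0.701 -0.241  0.37 ]
359 142 [ 0.699 -0.241  0.368]
359 143 [ 0.696 -0.241  0.367]
359 144 [ 0.694 -0.242  0.365]
```

Lid lean is 12.9° (about 1.80 rad). The gap to the tubes is about 42 mm, so an upright tool doesn't fit. I'll go to free space at the reach limit and test what the arm does with the tool's lean there.

```bash
python3 -m crank '[{"offset":[0,0,0.04],"spin":0},{"offset":[0,0,0.048],"spin":0},{"offset":[0,0,0.048],"spin":0},{"offset":[0,0,0.048],"spin":0},{"offset":[0,0,0.048],"spin":0},{"offset":[0,0,0.048],"spin":0},{"offset":[0,0,0.048],"spin":0},{"offset":[0,0,0.048],"spin":0},{"offset":[0,0,0.048],"spin":0},{"offset":[0,0,0.048],"spin":0},{"offset":[0,0,0.04],"spin":0}]' 0; python3 go.py;  python3 -m crank '[{"offset":[0,0,0.05],"spin":0},{"offset":[0,0,0.05],"spin":0},{"offset":[0,0,0.05],"spin":0},{"offset":[0,0,0.05],"spin":0}]'; python3 go.py
```

```text
time_s: 18.45
position: [0.4617, 0.7391, 0.4602]
tcp_rot: [[-0.001, -1.0, -0.029], [-0.001, -0.029, 1.0], [-1.0, 0.001, -0.001]]
force: [0.6, 1.6, -0.7]
opening: 0.036
t 18.45 g [0.4616 0.7389 0.2962] jaw 91.69 tilt x [-0.001 -0.001 -1.   ] F [ 0.6  1.6 -0.7] open 0.0031 q [ 50.7  51.5  30.2  -0.   98.3 -41. ]
time_s: 18.85
position: [0.411, 0.844, 0.4309]
tcp_rot: [[0.03, -0.999, -0.03], [0.059, -0.028, 0.998], [-0.998, -0.032, 0.058]]
force: [0.3, 0.1, 0.2]
opening: 0.005
t 18.85 g [0.4159 0.8537 0.2672] jaw 91.7 tilt x [ 0.03   0.059 -0.998] F [0.3 0.1 0.2] open 0.0004 q [ 57.2  61.3  12.7   0.4 102.2 -34.4]
```

Pushing past the reach limit makes the tool lean outward, by 3.8° here, and the lean persists. I can build the needed lean that way, but along +x. I'll go up to a high point straight ahead, clear above the shelf, and do it there.

```bash
python3 -m crank '[{"offset":[-0.03,0,-0.03],"spin":0},{"offset":[-0.04,0,-0.03],"spin":0},{"offset":[-0.04,0,-0.03],"spin":0},{"offset":[-0.04,0,-0.04],"spin":0},{"offset":[-0.03,-0.01,-0.045],"spin":0},{"offset":[-0.03,-0.01,-0.045],"spin":0},{"offset":[-0.03,-0.015,-0.045],"spin":0},{"offset":[-0.03,-0.015,-0.045],"spin":0},{"offset":[-0.03,-0.015,-0.045],"spin":0},{"offset":[-0.02,-0.015,-0.045],"spin":0},{"offset":[-0.02,-0.015,-0.045],"spin":0},{"offset":[0,-0.015,-0.045],"spin":0}]'; python3 go.py
```

```text
time_s: 20.05
position: [0.5163, 0.3648, 0.7317]
tcp_rot: [[0.038, -0.999, -0.03], [0.066, -0.028, 0.997], [-0.997, -0.04, 0.065]]
force: [0.7, 0.0, 0.1]
opening: 0.007
t 20.05 g [0.5226 0.3755 0.5682] jaw 91.74 tilt x [ 0.038  0.066 -0.997] F [0.7 0.  0.1] open 0.0006 q [ 24.6  20.6  48.9   2.6 106.9 -66.2]
```

```bash
python3 -m crank '[{"offset":[0,-0.015,-0.045],"spin":0},{"offset":[0,-0.015,-0.045],"spin":0},{"offset":[0,-0.015,-0.045],"spin":0},{"offset":[0,-0.015,-0.045],"spin":0},{"offset":[0,-0.015,-0.045],"spin":0},{"offset":[0,-0.015,-0.045],"spin":0},{"offset":[0,-0.015,-0.04],"spin":0},{"offset":[-0.02,-0.025,0],"spin":0},{"offset":[-0.025,-0.025,0],"spin":0},{"offset":[-0.025,-0.025,0],"spin":0},{"offset":[-0.025,-0.03,0],"spin":0},{"offset":[-0.025,-0.03,0],"spin":0}]'; python3 go.py
```

```text
time_s: 21.25
position: [0.7286, 0.0531, 0.7975]
tcp_rot: [[0.043, -0.999, -0.028], [0.068, -0.025, 0.997], [-0.997, -0.044, 0.067]]
force: [2.6, -0.2, -1.7]
opening: 0.009
t 21.25 g [0.7356 0.0643 0.634 ] jaw 91.6 tilt x [ 0.043  0.068 -0.997] F [ 2.6 -0.2 -1.7] open 0.0008 q [ -5.3  36.   13.1   5.3 128.7 -93.4]
```

```bash
python3 -m crank '[{"offset":[-0.025,-0.035,0],"spin":0},{"offset":[-0.025,-0.035,0],"spin":0},{"offset":[-0.025,-0.035,0],"spin":0},{"offset":[-0.025,-0.035,0],"spin":0},{"offset":[-0.025,-0.035,0],"spin":0},{"offset":[-0.025,-0.035,0],"spin":0}]'; python3 go.py; python3 -c "
from rig import bot; print(bot.read_state()['joint_positions'])"
```

```text
time_s: 21.85
position: [0.7274, 0.0379, 0.8264]
tcp_rot: [[0.208, -0.978, -0.032], [0.081, -0.015, 0.997], [-0.975, -0.21, 0.076]]
force: [-0.9, 0.0, 0.1]
opening: 0.004
t 21.85 g [0.7615 0.0511 0.6666] jaw 91.84 tilt x [ 0.208  0.081 -0.975] F [-0.9  0.   0.1] open 0.0004 q [ -6.8  34.2  12.5   7.1 121.7 -93.9]
[ -6.81779222  34.16733157  12.49117722   7.09078581 121.70828759
 -93.8511788 ]
```

```bash
python3 -m crank '[{"offset":[-0.02,-0.035,-0.01],"spin":0},{"offset":[-0.018,-0.035,-0.01],"spin":0},{"offset":[-0.016,-0.035,-0.01],"spin":0},{"offset":[-0.014,-0.035,-0.01],"spin":0},{"offset":[-0.012,-0.035,-0.01],"spin":0},{"offset":[-0.01,-0.035,-0.01],"spin":0}]'; python3 go.py; python3 -c "
from rig import bot; print(bot.read_state()['joint_positions'])"
```

```text
time_s: 22.45
position: [0.7499, -0.0269, 0.8233]
tcp_rot: [[0.337, -0.941, -0.032], [0.085, -0.003, 0.996], [-0.938, -0.338, 0.079]]
force: [0.5, 0.2, 0.8]
opening: 0.001
t 22.45 g [ 0.8051 -0.013   0.6695] jaw 91.84 tilt x [ 0.337  0.085 -0.938] F [0.5 0.2 0.8] open 0.0001 q [-12.   34.8  12.5   9.7 114.  -97.7]
[-12.02830988  34.7714193   12.53982977   9.6713302  114.01004141
 -97.68077742]
```

```bash
python3 -m crank '[{"offset":[-0.014,-0.035,0],"spin":0},{"offset":[-0.014,-0.035,0],"spin":0},{"offset":[-0.013,-0.035,0],"spin":0},{"offset":[-0.012,-0.035,0],"spin":0},{"offset":[-0.011,-0.035,0],"spin":0},{"offset":[-0.01,-0.035,0],"spin":0},{"offset":[-0.009,-0.035,0],"spin":0},{"offset":[-0.008,-0.035,0],"spin":0}]'; python3 go.py; python3 -c "
from rig import bot; print(bot.read_state()['joint_positions'])"
```

```text
time_s: 23.25
position: [0.7634, -0.0249, 0.8405]
tcp_rot: [[0.504, -0.863, -0.032], [0.083, 0.012, 0.996], [-0.86, -0.505, 0.078]]
force: [-0.7, 0.7, -0.6]
opening: 0.002
t 23.25 g [ 0.8461 -0.0112  0.6995] jaw 91.85 tilt x [ 0.504  0.083 -0.86 ] F [-0.7  0.7 -0.6] open 0.0002 q [-12.   34.1  12.6  11.1 104.1 -97.1]
[-11.96476758  34.14260003  12.55309845  11.06664105 104.08294053
 -97.0919345 ]
```

```bash
python3 -m crank '[{"offset":[-0.007,-0.035,0],"spin":0},{"offset":[-0.007,-0.035,0],"spin":0},{"offset":[-0.006,-0.035,0],"spin":0},{"offset":[-0.005,-0.035,0],"spin":0},{"offset":[-0.004,-0.035,0],"spin":0},{"offset":[-0.003,-0.035,0],"spin":0},{"offset":[-0.002,-0.035,0],"spin":0},{"offset":[0,-0.035,0],"spin":0}]'; python3 go.py; python3 -c "
from rig import bot; print(bot.read_state()['joint_positions'],bot.read_state()['tcp_rot'])"
```

```text
time_s: 24.05
position: [0.7837, -0.0239, 0.8516]
tcp_rot: [[0.652, -0.757, -0.032], [0.079, 0.027, 0.997], [-0.754, -0.653, 0.077]]
force: [0.0, -0.5, 0.0]
opening: 0.003
t 24.05 g [ 0.8906 -0.011   0.728 ] jaw 91.81 tilt x [ 0.652  0.079 -0.754] F [ 0.  -0.5  0. ] open 0.0003 q [-11.8  34.3  12.5  12.2  93.5 -96.8]
[-11.81034804  34.31226355  12.53603405  12.19506821  93.52872253
 -96.8240716 ] [[ 0.6523075  -0.75729676 -0.03156816]
 [ 0.079003    0.02650994  0.99652183]
 [-0.75382588 -0.65253264  0.07712134]]
```

```bash
cat > lid.py <<'E'
import sys; from rig import bot; import numpy as np
s=bot.read_state(); R=s["tcp_rot"]; p=s["position"]; a,y,z=R.T
al=np.radians(1.7); X=np.array([np.cos(al),np.sin(al),0]); Y=np.array([-np.sin(al),np.cos(al),0]); Z=np.array([0,0,1.])
H=np.array([.4997,-.0337,.1])+.095*X
def corner(ang,yb=0): # ang = lid rad; outer corner of free edge
    d=-np.cos(ang)*X+np.sin(ang)*Z; n=np.sin(ang)*X+np.cos(ang)*Z
    return H+.19*d+.008*n+yb*Y
def tcp_for(ang,beyond,clear,yb=0):
    """tip 'beyond' past corner along a, finger underside 'clear' off corner"""
    tip=corner(ang,yb)+a*beyond-y*(clear+.0095)
    return tip-a*.182
if __name__=="__main__":
    ang,b,c=map(float,sys.argv[1:4]); yb=float(sys.argv[4]) if len(sys.argv)>4 else 0
    t=tcp_for(ang,b,c,yb); print("t",round(s["time_s"],2),"tcp",np.round(p,4),"want",np.round(t,4),"tool d",np.round(R.T@(t-p),4),"lean",np.round(a,3),"y.Y",round(y@Y,4),"F",np.round(s["force"],1))
    tip=t+a*.182
    for tz in (.366,.411):
        q=np.array([.688 +.006-.03*tip[1]-.002,tip[1],tz])-tip; print("tube off axis",np.round(-(q@y),4),"back from tip",np.round(-(q@a),4))
E
python3 lid.py 1.796 -0.05 0.018; python3 lid.py 1.796 0.03 0.015
```

```text
t 24.05 tcp [ 0.7837 -0.0239  0.8516] want [ 0.5144 -0.0484  0.4762] tool d [ 0.1053  0.4482 -0.0449] lean [ 0.652  0.079 -0.754] y.Y 0.049 F [ 0.  -0.5  0. ]
tube off axis 0.063 back from tip -0.0188
tube off axis 0.0923 back from tip 0.0151
t 24.05 tcp [ 0.7837 -0.0239  0.8516] want [ 0.5643 -0.042   0.414 ] tool d [ 0.1853  0.4512 -0.0449] lean [ 0.652  0.079 -0.754] y.Y 0.049 F [ 0.  -0.5  0. ]
tube off axis 0.0657 back from tip 0.0608
tube off axis 0.095 back from tip 0.0948
```

```bash
python3 -m crank '[{"offset":[0,0.03,0],"spin":-0.025},{"offset":[0,0.045,-0.004],"spin":-0.024},{"offset":[0,0.045,-0.004],"spin":0},{"offset":[0,0.045,-0.004],"spin":0},{"offset":[0,0.045,-0.004],"spin":0},{"offset":[0,0.045,-0.004],"spin":0},{"offset":[0,0.045,0],"spin":0},{"offset":[0,0.045,0],"spin":0},{"offset":[0,0.04,0],"spin":0},{"offset":[0,0.03,0],"spin":0},{"offset":[0,0.01,0],"spin":0},{"offset":[0,0,0],"spin":0}]'; python3 go.py; python3 lid.py 1.796 -0.03 0.018; python3 snap.py 5 side top
```

```text
time_s: 25.25
position: [0.465, -0.0503, 0.5743]
tcp_rot: [[0.65, -0.757, -0.067], [0.079, -0.02, 0.997], [-0.755, -0.654, 0.047]]
force: [0.3, -0.3, 0.6]
opening: 0.005
t 25.25 g [ 0.5717 -0.0374  0.4504] jaw 93.82 tilt x [ 0.65   0.079 -0.755] F [ 0.3 -0.3  0.6] open 0.0004 q [ -25.4    1.4  100.8   29.4   45.5 -133.1]
t 25.25 tcp [ 0.465  -0.0503  0.5743] want [ 0.5278 -0.0455  0.4615] tool d [ 0.1264  0.0261 -0.0047] lean [ 0.65   0.079 -0.755] y.Y 0.0024 F [ 0.3 -0.3  0.6]
tube off axis 0.0628 back from tip 0.0013
tube off axis 0.0922 back from tip 0.0353
```

View pics/side5.png

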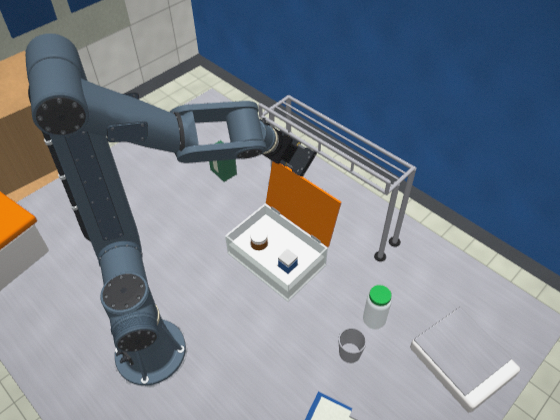

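```bash
python3 -m crank '[{"offset":[0.02,0.013,-0.002],"spin":0},{"offset":[0.03,0.013,-0.002],"spin":0},{"offset":[0.035,0,0],"spin":0},{"offset":[0.025,0,0],"spin":0},{"offset":[0.015,0,0],"spin":0},{"offset":[0,0,0],"spin":0},{"offset":[0,0,0],"spin":0}]'; python3 go.py; python3 lid.py 1.796 0.03 0.018; python3 snap.py 6 side top; python3 -c "
import cv2
t=cv2.imread('pics/top6.png'); s=cv2.imread('pics/side6.png')
cv2.imwrite('pics/c6.png',cv2.hconcat([cv2.resize(t[110:240,220:350],(400,400),interpolation=3),cv2.resize(s[120:260,230:370],(400,400),interpolation=3)]))"
```

```text
time_s: 26.05
position: [0.5281, -0.045, 0.4636]
tcp_rot: [[0.652, -0.756, -0.068], [0.079, -0.022, 0.997], [-0.754, -0.655, 0.046]]
force: [-1.2, -1.1, -0.5]
opening: 0.004
t 26.05 g [ 0.6349 -0.032   0.3399] jaw 93.92 tilt x [ 0.652  0.079 -0.754] F [-1.2 -1.1 -0.5] open 0.0004 q [ -21.2   14.5  104.    38.6   29.7 -142.7]
t 26.05 tcp [ 0.5281 -0.045   0.4636] want [ 0.5666 -0.0408  0.4161] tool d [ 0.0613  0.0019 -0.0007] lean [ 0.652  0.079 -0.754] y.Y 0.0006 F [-1.2 -1.1 -0.5]
tube off axis 0.0629 back from tip 0.0608
tube off axis 0.0923 back from tip 0.0948
```

View pics/c6.png

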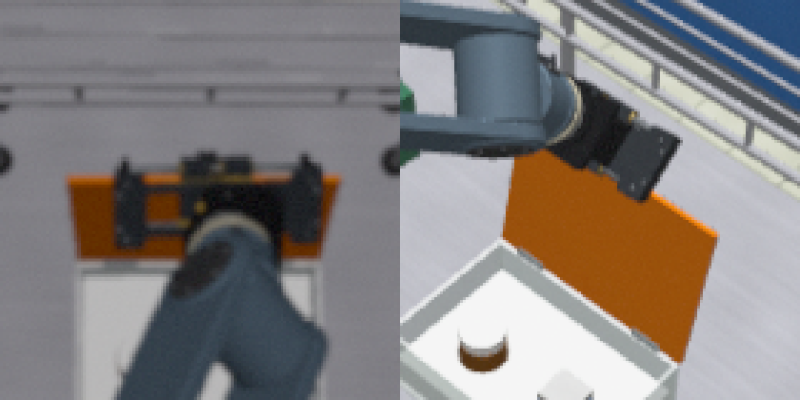

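```bash
cat > arm.py <<'E'
import numpy as np
from scipy.spatial.transform import Rotation as Ro
from scipy.optimize import least_squares
def fk(q,p):
    d6,h0,c6,b3=p; q=np.radians(q)
    s=q[1]+q[2]
    a2,a3,b,lat=.5875,.3918,.1139,.1111
    F=Ro.from_euler('ZY',[q[0],s]).as_matrix()
    R=F@Ro.from_euler('ZYZ',[q[3],q[4],q[5]+c6]).as_matrix()  # tool axis = local z
    P=np.array([a2*np.sin(q[1])+a3*np.sin(s)+b*np.cos(s),lat,h0+a2*np.cos(q[1])+a3*np.cos(s)-b*np.sin(s)])
    P=Ro.from_euler('Z',q[0]).apply(P)+d6*R[:,2]
    return P,R
E
python3 - <<'E'
from arm import *
D=[([-25.4,1.4,100.8,29.4,45.5,-133.1],[.465,-.0503,.5743],[.65,.079,-.755],[-.067,.997,.047]),
([-21.2,14.5,104.,38.6,29.7,-142.7],[.5281,-.045,.4636],[.652,.079,-.754],[-.068,.997,.046]),
([-11.81,34.31,12.536,12.195,93.53,-96.82],[.7837,-.0239,.8516],[.652,.079,-.754],[-.032,.997,.077]),
([-9.6,35.7,109.9,0,34.4,-101.3],[.4825,.0311,.2409],[0,0,-1],[-.029,1,0])]
for sg in (1,):
    def f(p):
        r=[]
        for q,P,a,z in D:
            p_,R=fk(q,p); r+=list(p_-P)+list(R[:,2]-a)
            r+=list(R[:,1]-z)
        return np.array(r)
    best=min((least_squares(f,[.1,.25,c,0]) for c in (0,np.pi/2,np.pi,-np.pi/2)),key=lambda r:r.cost)
    print(best.x,np.abs(best.fun).max()); print(np.round(best.fun.reshape(-1,9),3))
np.save("/tmp/arm.npy",best.x)
E
```

```text
[ 0.12346487  0.27470724 -4.71193092  0.        ] 0.0011807566124868094
[[ 0.     0.     0.     0.    -0.    -0.    -0.    -0.    -0.001]
 [-0.     0.    -0.    -0.001 -0.    -0.001  0.001 -0.     0.   ]
 [-0.     0.     0.     0.     0.     0.     0.001 -0.     0.   ]
 [-0.     0.    -0.     0.    -0.     0.    -0.    -0.    -0.   ]]
```

Excellent, the arm model is exact to about 1 mm. I'll check the planned push path against joint limits and geometry.

```bash
cat > plan.py <<'E'
from arm import *; import lid
from lid import *
pa=np.load("/tmp/arm.npy")
def ik(P,R,q0):
    # tool: a=col0 -> model z ; model y = tool z ; model x = y×z
    Rm=np.c_[np.cross(R[:,2],R[:,0]),R[:,2],R[:,0]]
    f=lambda q:(lambda o:np.r_[(o[0]-P)*5,(o[1]-Rm).ravel()])(fk(q,pa))
    r=least_squares(f,q0,x_scale=10.); return r.x,np.abs(r.fun).max()
E
python3 - <<'E'
from plan import *
s=bot.read_state(); q0=s["joint_positions"]; R0=s["tcp_rot"]
for ang in np.arange(1.796,1.05,-.1):
    q,e=ik(tcp_for(ang,.03,0,0),R0,q0); q0=q
    print(round(ang,2),np.round(q,1),round(e,4))
E
```

```text
1.8 [ -19.7   21.4  105.    48.8   23.  -153.2] 0.0
1.7 [ -20.5   19.7  107.2   50.2   23.2 -155.2] 0.0
1.6 [ -21.5   18.1  109.5   52.    23.3 -157.8] 0.0
1.5 [ -22.6   16.7  111.9   54.3   23.4 -161.1] 0.0
1.4 [ -23.7   15.5  114.4   57.1   23.5 -164.9] 0.0
1.3 [ -25.    14.5  116.9   60.5   23.5 -169.5] 0.0
1.2 [ -26.3   13.8  119.6   64.6   23.5 -174.9] 0.0
1.1 [ -27.8   13.4  122.3   69.4   23.5 -181.3] 0.0
```

Joint 6 would hit its −163° limit along the push. A half turn about the tool axis is the same grasp, so I'll back off, do that, and return.

```bash
python3 -m crank '[{"offset":[-0.03,0,0],"spin":0.1},{"offset":[-0.04,0,0],"spin":0.145},{"offset":[0,0,0],"spin":0.145},{"offset":[0,0,0],"spin":0.145},{"offset":[0,0,0],"spin":0.145},{"offset":[0,0,0],"spin":0.145},{"offset":[0,0,0],"spin":0.145},{"offset":[0,0,0],"spin":0.145},{"offset":[0,0,0],"spin":0.145},{"offset":[0,0,0],"spin":0.145},{"offset":[0,0,0],"spin":0.145},{"offset":[0,0,0],"spin":0.145}]'; python3 -m crank '[{"offset":[0,0,0],"spin":0.145},{"offset":[0,0,0],"spin":0.145},{"offset":[0,0,0],"spin":0.145},{"offset":[0,0,0],"spin":0.145},{"offset":[0,0,0],"spin":0.145},{"offset":[0,0,0],"spin":0.145},{"offset":[0,0,0],"spin":0.145},{"offset":[0,0,0],"spin":0.145},{"offset":[0,0,0],"spin":0.145},{"offset":[0,0,0],"spin":0.14},{"offset":[0,0,0],"spin":0}]'; python3 go.py; python3 -c "
from lid import *
print(R, y@Y)"
```

```text
time_s: 27.35
position: [0.4812, -0.0504, 0.5172]
tcp_rot: [[0.653, 0.031, 0.757], [0.078, 0.991, -0.108], [-0.754, 0.13, 0.644]]
force: [0.3, 0.1, -0.0]
opening: 0.006
time_s: 28.45
position: [0.4813, -0.0504, 0.5171]
tcp_rot: [[0.652, 0.755, 0.069], [0.078, 0.023, -0.997], [-0.754, 0.656, -0.044]]
force: [-0.4, 0.1, 0.8]
opening: 0.007
t 28.45 g [ 0.5883 -0.0376  0.3935] jaw -86.05 tilt x [ 0.652  0.078 -0.754] F [-0.4  0.1  0.8] open 0.0006 q [-24.4   6.5 104.8  34.4  37.2  40.7]
[[ 0.65240542  0.75473249  0.06889152]
 [ 0.0781659   0.02340691 -0.99666555]
 [-0.75382841  0.65561497 -0.04372355]] 0.0010065252283868592
```

```bash
sed -i 's/^s=bot/import numpy as np\ns=bot/; s/-y\*(clear+.0095)/+y*(clear+.0095)/; s/-(q@y)/(q@y)/' lid.py; python3 lid.py 1.796 0.03 0.018
python3 - <<'E'
from plan import *
s=bot.read_state(); q0=s["joint_positions"]; R0=s["tcp_rot"]
for ang in np.arange(1.796,1.05,-.1):
    T=tcp_for(ang,.03,0,0); q,e=ik(T,R0,q0); q0=q
    print(round(ang,2),np.round(q,1),round(e,4),"tcp",np.round(T,4), "step tool", np.round(R0.T@(tcp_for(ang-.1,.03,0)-T),4))
E
```

```text
t 28.45 tcp [ 0.4813 -0.0504  0.5171] want [ 0.5665 -0.0406  0.416 ] tool d [ 0.1325 -0.0018  0.0005] lean [ 0.652  0.078 -0.754] y.Y 0.001 F [-0.4  0.1  0.8]
tube off axis 0.0629 back from tip 0.0608
tube off axis 0.0924 back from tip 0.0947
1.8 [-19.7  21.4 105.   48.8  22.9  26.8] 0.0 tcp [ 0.5529 -0.0411  0.4042] step tool [-0.0152 -0.0113 -0.0009]
1.7 [-20.5  19.7 107.2  50.1  23.2  24.7] 0.0 tcp [ 0.5343 -0.0416  0.4083] step tool [-0.014  -0.0128 -0.0008]
1.6 [-21.5  18.1 109.5  52.   23.3  22.1] 0.0 tcp [ 0.5154 -0.0422  0.4105] step tool [-0.0127 -0.0141 -0.0008]
1.5 [-22.5  16.7 111.9  54.3  23.4  18.9] 0.0 tcp [ 0.4964 -0.0427  0.4109] step tool [-0.0112 -0.0153 -0.0007]
1.4 [-23.7  15.5 114.4  57.1  23.4  15. ] 0.0 tcp [ 0.4775 -0.0433  0.4093] step tool [-0.0096 -0.0164 -0.0006]
1.3 [-25.   14.5 116.9  60.5  23.4  10.4] 0.0 tcp [ 0.4588 -0.0438  0.4059] step tool [-0.0079 -0.0173 -0.0005]
1.2 [-26.3  13.8 119.6  64.6  23.4   5. ] 0.0 tcp [ 0.4406 -0.0444  0.4005] step tool [-0.0062 -0.018  -0.0004]
1.1 [-27.7  13.4 122.3  69.4  23.5  -1.4] 0.0 tcp [ 0.423  -0.0449  0.3935] step tool [-0.0044 -0.0185 -0.0003]
```

```bash
python3 -m crank '[{"offset":[0.025,-0.001,0],"spin":0},{"offset":[0.035,0,0],"spin":0},{"offset":[0.03,0,0],"spin":0},{"offset":[0.02,0,0],"spin":0},{"offset":[0.015,0,0],"spin":0},{"offset":[0.007,0,0],"spin":0},{"offset":[0,0,0],"spin":0},{"offset":[0,0,0],"spin":0}]'; python3 go.py; python3 lid.py 1.796 0.03 0.0; python3 snap.py 7 side top; python3 -c "
import cv2
t=cv2.imread('pics/top7.png'); s=cv2.imread('pics/side7.png')
cv2.imwrite('pics/c7.png',cv2.hconcat([cv2.resize(t[110:240,220:350],(400,400),interpolation=3),cv2.resize(s[120:260,230:370],(400,400),interpolation=3)]))"
```

```text
time_s: 29.25
position: [0.5667, -0.0401, 0.4162]
tcp_rot: [[0.651, 0.756, 0.069], [0.079, 0.024, -0.997], [-0.755, 0.655, -0.044]]
force: [-0.4, 0.0, 0.3]
opening: 0.006
t 29.25 g [ 0.6736 -0.0271  0.2925] jaw -86.02 tilt x [ 0.651  0.079 -0.755] F [-0.4  0.   0.3] open 0.0005 q [-19.   21.4 102.4  43.8  24.5  32.7]
t 29.25 tcp [ 0.5667 -0.0401  0.4162] want [ 0.553  -0.0412  0.4043] tool d [-0.0001 -0.0182  0.0007] lean [ 0.651  0.079 -0.755] y.Y 0.0011 F [-0.4  0.   0.3]
tube off axis 0.0809 back from tip 0.0609
tube off axis 0.1103 back from tip 0.0948
```

View pics/c7.png

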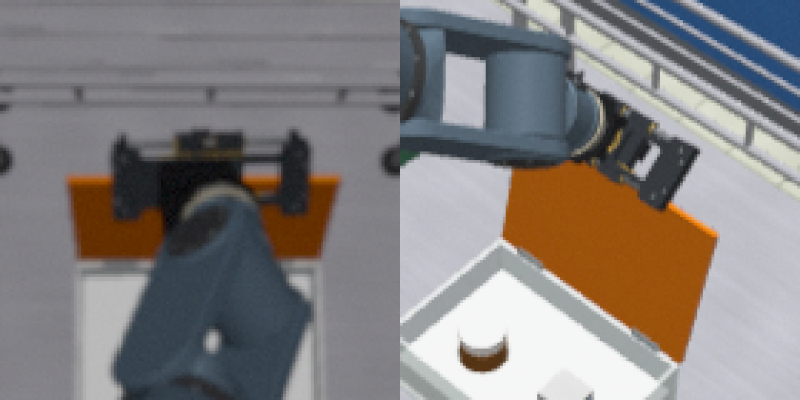

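```bash
python3 -m crank '[{"offset":[0,-0.006,0],"spin":0},{"offset":[0,-0.006,0],"spin":0},{"offset":[0,-0.004,0],"spin":0},{"offset":[-0.003,-0.004,0],"spin":0},{"offset":[-0.004,-0.004,0],"spin":0},{"offset":[-0.005,-0.004,0],"spin":0},{"offset":[-0.005,-0.004,0],"spin":0},{"offset":[-0.005,-0.004,0],"spin":0}]'
cat > look.py <<'E'
import sys; from rig import bot; import numpy as np, cv2
from H import *; import lid
i=sys.argv[1]
out=[]
for n in ("top","side"):
    c=bot.capture(n); np.savez(f"/tmp/{n}{i}.npz",**c); cv2.imwrite(f"pics/{n}{i}.png",c["pixels"])
    h=cv2.cvtColor(c["pixels"],cv2.COLOR_BGR2HSV); m=(h[...,0]>5)&(h[...,0]<20)&(h[...,1]>180)&(h[...,2]>50)
    m[:,:220]=0; m=cv2.erode(m.astype(np.uint8),np.ones((3,3))); v,u=np.nonzero(m)
    P=bd(c,np.c_[u,v])-lid.H; x=P@lid.X; z=P[:,2]; k=(np.abs(x)<.25)&(z<.25)&(z>-.05)&(np.hypot(x,z)>.05)
    ang=np.arctan2(z[k],-x[k]); out.append((n,int(k.sum()),round(float(np.median(ang)),3)))
s=bot.read_state(); print("t",round(s["time_s"],2),"tcp",np.round(s["position"],4),"F",np.round(s["force"],1),"lid",out,"q",np.round(s["joint_positions"],1))
E
python3 look.py 8
```

```text
time_s: 30.15
position: [0.5254, -0.0424, 0.4097]
tcp_rot: [[0.653, 0.755, 0.069], [0.079, 0.023, -0.997], [-0.754, 0.656, -0.045]]
force: [1.3, 2.5, 4.3]
opening: 0.003
t 30.25 tcp [ 0.5249 -0.0426  0.4094] F [0.9 0.8 3.9] lid [('top', 210, 1.627), ('side', 1323, 1.621)] q [-21.1  18.9 108.3  51.   23.3  23.5]
```

```bash
python3 -m crank '[{"offset":[-0.004,-0.005,0],"spin":0},{"offset":[-0.004,-0.005,0],"spin":0},{"offset":[-0.004,-0.005,0],"spin":0},{"offset":[-0.004,-0.005,0],"spin":0},{"offset":[-0.004,-0.005,0],"spin":0},{"offset":[-0.004,-0.005,0],"spin":0}]'; python3 look.py 9
```

```text
time_s: 30.85
position: [0.4862, -0.0452, 0.4065]
tcp_rot: [[0.649, 0.757, 0.069], [0.079, 0.023, -0.997], [-0.756, 0.653, -0.045]]
force: [0.5, -0.0, 1.0]
opening: 0.003
t 30.95 tcp [ 0.4857 -0.045   0.4061] F [-0.1 -0.   0.2] lid [('top', 18, 1.408), ('side', 757, 1.386)] q [-23.4  16.5 113.4  56.4  23.4  16. ]
```

```bash
python3 look.py 10;  python3 look.py 11
```

```text
t 31.05 tcp [ 0.4865 -0.0451  0.4063] F [0.1 0.3 0.9] lid [('top', 14, 1.408), ('side', 767, 1.387)] q [-23.4  16.5 113.3  56.4  23.4  16. ]
t 31.15 tcp [ 0.487  -0.0451  0.4065] F [ 0.3 -0.2 -0.8] lid [('top', 25, 1.403), ('side', 765, 1.388)] q [-23.4  16.5 113.2  56.4  23.4  16.1]
```

View pics/side11.png

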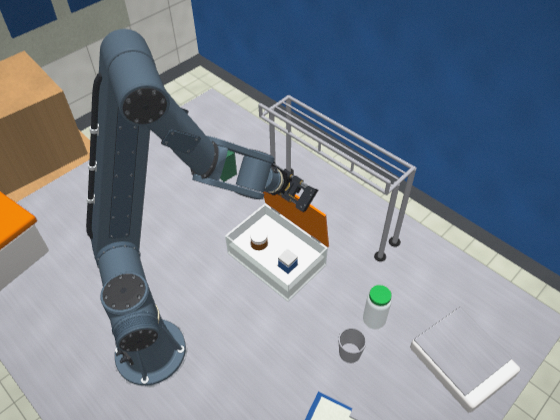

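```bash
python3 -m crank '[{"offset":[-0.0025,-0.004,0],"spin":0},{"offset":[-0.0025,-0.004,0],"spin":0},{"offset":[0,0,0],"spin":0}]'; python3 look.py 12;python3 look.py 13
```

```text
time_s: 31.45
position: [0.4771, -0.0456, 0.4052]
tcp_rot: [[0.65, 0.757, 0.069], [0.08, 0.022, -0.997], [-0.756, 0.653, -0.046]]
force: [-0.2, -0.2, 0.0]
opening: 0.009
t 31.55 tcp [ 0.4775 -0.0457  0.4055] F [1.2 1.1 0.6] lid [('top', 0, nan), ('side', 637, 1.342)] q [-24.   15.9 114.5  58.   23.4  13.8]
t 31.65 tcp [ 0.4778 -0.0457  0.4056] F [ 0.  -0.1 -0.5] lid [('top', 0, nan), ('side', 641, 1.343)] q [-24.   16.  114.5  58.   23.4  13.8]
  return _methods._mean(a, axis=axis, dtype=dtype,
  ret = ret.dtype.type(ret / rcount)
  return _methods._mean(a, axis=axis, dtype=dtype,
  ret = ret.dtype.type(ret / rcount)
```

Static at 1.34, so I'll continue in small steps.

```bash
python3 -m crank '[{"offset":[-0.002,-0.004,0],"spin":0},{"offset":[-0.002,-0.004,0],"spin":0},{"offset":[0,0,0],"spin":0}]'; python3 look.py 14 2>/dev/null;python3 look.py 15 2>/dev/null
```

```text
time_s: 31.95
position: [0.4684, -0.0461, 0.403]
tcp_rot: [[0.65, 0.757, 0.069], [0.08, 0.022, -0.997], [-0.756, 0.653, -0.046]]
force: [-0.2, -0.9, -0.3]
opening: 0.007
t 32.05 tcp [ 0.4689 -0.0462  0.4033] F [-0.8  0.  -0.5] lid [('top', 9, 1.343), ('side', 492, 1.293)] q [-24.6  15.6 115.7  59.8  23.4  11.4]
t 32.15 tcp [ 0.4691 -0.0463  0.4033] F [-1.5  0.  -0.1] lid [('top', 9, 1.343), ('side', 501, 1.293)] q [-24.6  15.6 115.7  59.8  23.4  11.4]
```

```bash
python3 -m crank '[{"offset":[-0.002,-0.004,0],"spin":0},{"offset":[-0.002,-0.004,0],"spin":0},{"offset":[0,0,0],"spin":0}]'; python3 look.py 16 2>/dev/null;python3 look.py 17 2>/dev/null
```

```text
time_s: 32.45
position: [0.4597, -0.0465, 0.4008]
tcp_rot: [[0.65, 0.757, 0.069], [0.08, 0.022, -0.997], [-0.756, 0.653, -0.046]]
force: [-1.2, -0.4, -0.1]
opening: 0.007
t 32.55 tcp [ 0.4603 -0.0467  0.401 ] F [0.6 0.5 0.2] lid [('top', 37, 1.309), ('side', 352, 1.243)] q [-25.2  15.2 117.   61.7  23.4   8.9]
t 32.65 tcp [ 0.4605 -0.0468  0.4011] F [-0.2 -0.3  0.4] lid [('top', 39, 1.309), ('side', 377, 1.241)] q [-25.2  15.2 116.9  61.7  23.4   8.9]
```

```bash
python3 -m crank '[{"offset":[-0.0015,-0.004,0],"spin":0},{"offset":[-0.0015,-0.004,0],"spin":0},{"offset":[0,0,0],"spin":0}]'; python3 look.py 18 2>/dev/null;python3 look.py 19 2>/dev/null
```

```text
time_s: 32.95
position: [0.4518, -0.0469, 0.3978]
tcp_rot: [[0.65, 0.757, 0.069], [0.08, 0.022, -0.997], [-0.756, 0.653, -0.046]]
force: [0.5, 0.1, -0.2]
opening: 0.005
t 33.05 tcp [ 0.4523 -0.0471  0.3981] F [ 0.1 -0.7 -0.2] lid [('top', 82, 1.25), ('side', 236, 1.182)] q [-25.8  15.  118.2  63.8  23.3   6.2]
t 33.15 tcp [ 0.4525 -0.0472  0.3982] F [-0.2 -0.5  0.8] lid [('top', 100, 1.237), ('side', 224, 1.166)] q [-25.8  15.  118.1  63.8  23.3   6.2]
```

```bash
python3 look.py 20 2>/dev/null;python3 look.py 21 2>/dev/null;python3 look.py 22 2>/dev/null
```

```text
t 33.25 tcp [ 0.4526 -0.0472  0.3982] F [-0.8 -0.2 -0.5] lid [('top', 120, 1.22), ('side', 186, 1.143)] q [-25.8  15.  118.1  63.8  23.3   6.2]
t 33.35 tcp [ 0.4526 -0.0472  0.3982] F [-0.4  0.4  0.5] lid [('top', 146, 1.193), ('side', 131, 1.11)] q [-25.8  15.  118.1  63.8  23.3   6.2]
t 33.45 tcp [ 0.4526 -0.0471  0.3982] F [-0.6 -0.7 -0.1] lid [('top', 210, 1.144), ('side', 52, 1.069)] q [-25.8  15.  118.1  63.8  23.3   6.2]
```

It's falling by itself. I'll hold still and let it shut.

```bash
python3 -m crank '[{"offset":[0,0,0],"spin":0},{"offset":[0,0,0],"spin":0},{"offset":[0,0,0],"spin":0},{"offset":[0,0,0],"spin":0},{"offset":[0,0,0],"spin":0},{"offset":[0,0,0],"spin":0},{"offset":[0,0,0],"spin":0},{"offset":[0,0,0],"spin":0},{"offset":[0,0,0],"spin":0},{"offset":[0,0,0],"spin":0},{"offset":[0,0,0],"spin":0},{"offset":[0,0,0],"spin":0}]'; python3 look.py 23 2>/dev/null;python3 look.py 24 2>/dev/null; python3 -c "
import cv2
t=cv2.imread('pics/top24.png'); s=cv2.imread('pics/side24.png')
cv2.imwrite('pics/c24.png',cv2.hconcat([cv2.resize(t[120:280,210:370],(400,400),interpolation=3),cv2.resize(s[140:300,210:370],(400,400),interpolation=3)]))"
```

```text
time_s: 34.65
position: [0.4525, -0.0472, 0.3982]
tcp_rot: [[0.651, 0.756, 0.069], [0.079, 0.023, -0.997], [-0.755, 0.654, -0.045]]
force: [0.8, 0.5, 0.5]
opening: 0.004
t 34.75 tcp [ 0.4525 -0.0471  0.3982] F [-0.2 -0.6 -0.2] lid [('top', 1129, 0.056), ('side', 2838, 0.053)] q [-25.8  15.  118.1  63.8  23.3   6.2]
t 34.85 tcp [ 0.4525 -0.0471  0.3982] F [ 0.  -0.3 -0.1] lid [('top', 1138, 0.055), ('side', 2835, 0.052)] q [-25.8  15.  118.1  63.8  23.3   6.2]
```

View pics/c24.png

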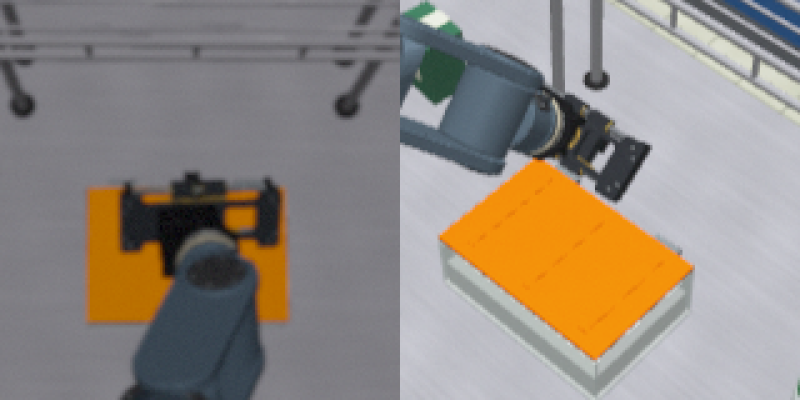

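The lid is shut. The 0.05 rad reading is its outer face, 8 mm above the hinge line. I'll retreat along the tool axis, clear of everything, and do a final check.

```bash
python3 -m crank '[{"offset":[-0.02,0,0],"spin":0},{"offset":[-0.03,0,0],"spin":0},{"offset":[-0.03,0,0],"spin":0},{"offset":[-0.03,0,0],"spin":0},{"offset":[-0.02,0,0],"spin":0},{"offset":[0,0,0],"spin":0},{"offset":[0,0,0],"spin":0}]'; python3 look.py 25 2>/dev/null
python3 - <<'E'
from H import *
a,b=load("top0"),load("top25")
print(bd(a,[(395,208),(165,178),(393,250)]),bd(b,[(395,208),(165,178),(393,250)]))
c=load("top25"); o=np.array([.4997,-.0337,.0]); 
h=cv2.cvtColor(c["pixels"],cv2.COLOR_BGR2HSV); m=(h[...,0]>5)&(h[...,0]<20)&(h[...,1]>180); m[:,:220]=0; m[300:]=0
m=cv2.erode(m.astype(np.uint8),np.ones((3,3))); v,u=np.nonzero(m); P=bd(c,np.c_[u,v]); P=P[(P[:,2]>.09)&(P[:,2]<.14)]; print(np.linalg.lstsq(np.c_[P[:,:2],np.ones(len(P))],P[:,2],rcond=None)[0],P[:,2].mean())
E
```

```text
time_s: 35.55
position: [0.3679, -0.0575, 0.4964]
tcp_rot: [[0.651, 0.756, 0.068], [0.078, 0.023, -0.997], [-0.755, 0.654, -0.045]]
force: [-0.6, -0.0, -0.4]
opening: 0.005
t 35.65 tcp [ 0.3682 -0.0574  0.4955] F [0.5 0.5 0.3] lid [('top', 1077, 0.076), ('side', 2841, 0.052)] q [-35.2  -2.8 118.6  43.   40.1  24.1]
[[ 0.5453795  -0.40934658  0.14973529]
 [ 0.63861786  0.38845072  0.11732058]
 [ 0.41505893 -0.44223157  0.00202247]] [[ 0.54525093 -0.40914129  0.15039664]
 [ 0.63765327  0.3874303   0.12107287]
 [ 0.41481931 -0.44141494  0.00472846]]
[-0.00324243 -0.00021478  0.10883001] 0.10712810460800357
```

View pics/side25.png

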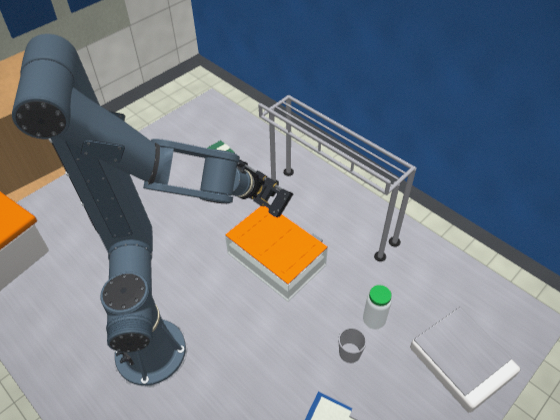

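The lid lies flat at z ≈ 0.107–0.108, the bystanders haven't moved, and the robot is clear.

```bash
python3 -m crank '[{"offset":[0,0,0],"spin":0},{"offset":[0,0,0],"spin":0},{"offset":[0,0,0],"spin":0}]' >/dev/null; python3 -c "
from rig import bot; print(bot.hand_in())"
```

```text
the job is handed in; nothing more can be done
None
```

The job is done and handed in at about 36 s. The jar and the tin stand upright in their nests, and the lid fell shut by its own weight.

- **Placing:** I set both objects down until contact showed as about 2 N at the wrist. The pictures before closing show both upright in the right nests. Depth put the tin's top at 92 mm, as it should be seated; the jar's single reading was 88 mm, about 4 mm low.
- **Leaning the tool:** The moves only turn the tool about its own axis. I got the 41° lean by pushing against the arm's reach limit, high above the shelf. I then made a half turn so joint 6 stayed inside its range.
- **Closing the lid:** I eased the lid from 1.80 rad to about 1.18 rad (0.39 past upright) with forces of about 5 N or less. When it started moving by itself I held still, and it shut in roughly 1.5 s without touching the arm.
- **Last checks:** The lid's outer face is level at 107–108 mm. The canister, cup and carton show the same depth readings as at the start, to within 4 mm. The wrist force is about zero and the robot touches nothing.

**Possible weak point:** While building the lean, joint 3 sat right at its lower limit. The closest reading was 12.491° against 12.49°, and no reading went past it.

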